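# Drag the glue caddy out from under the chip guard and scrub its cup

## Robot

A 6-joint arm with a two-finger parallel gripper is mounted at the origin on the work surface. World frame = base frame: x ahead of the robot, y to its left, z up, the work surface at z = 0. Lengths are in m, angles in rad, forces in N, time in s.
With the tool pointing down it reaches from about 0.225 to 0.725 m from the base axis. Payload 3.1 kg.
Tool frame: the origin (TCP) lies at the very end of the fingers, on their centre line; the grasp point (between the pads) lies bot.grip_point_offset behind it (bot.grip_point_offset is the distance from the TCP to the grasp point, in m); z points along the fingers, y is the direction in which the jaws open and shut (so a half turn about z gives the same grasp; the last joint's range is limited). The gripper opens to 85 mm and grips with 20 to 120 N. Pads are 22 mm wide; open, the fingers measure 114 mm over their backs; the gripper's body (76 mm by 85 mm) begins 54 mm behind the grasp point. The pads swing forward as they close: fully open they stand 13 mm farther back than shut.
Start: joints at [-1.303, 0.048, 0.099, 1.622, 0, 1.443], TCP at [0.202, -0.484, 0.231] pointing down, gripper open.
Joint ranges: [-2.91, 2.91], [-0.99, 1.94], [-1.21, 1.42], [-2.12, 2.29], [-1.49, 1.47], [-3.14, 3.14]. Speed limits (rad/s): [2.79, 2.79, 3.14, 3.14, 3.14, 3.14].

## Interface

Orientations are given as a 3x3 rotation matrix whose columns are the frame's x, y, z axes.
In Python, from station import sensors, vision, job, bot gives the robot as it stands.
- The arm moves only by the tool move_arm, never from a script. Its arguments are lists of equal length, an entry for each row: "translation": the shift along the tool's x, y, z in mm, a list of three; "twist": the turn, a rotation vector about the tool's x, y, z in rad, a list of three; "grip": the finger opening in mm, from 0 to 85.4. In form: {"translation": [[tx, ty, tz], ...], "twist": [[rx, ry, rz], ...], "grip": [grip, ...]}. A call has 1 to 8 rows; each row is the pose to reach, as a shift and turn from the pose commanded when the call began, along the tool's axes at that moment; what a row does not reach only later rows make up. A row lasts 1/12 s, in which the tool goes at most 41.7 mm and 7.16 degrees, less where a joint would pass 70% of its speed; a pose out of reach is approached as far as the arm can. A call with a gripper value outside its range is refused whole. The fingers move at their own pace and stop on an object; the grip force is fixed at half the most. Time passes only in rows, so rows that repeat a pose let the fingers close. It gives the time, the measured TCP pose, the force and the opening at its end, in the units of the state.
- sensors.get_state(): the state, without advancing time (a new reading comes with each control period).
- vision.get_image(name): name is "scene" or "top"; returns the picture (400x640x3 uint8, blue, green, red); there is no depth.
- vision.camera_model(name): a dict with "camera_matrix" (3x3 intrinsics, pixels), "dist_coeffs" ([k1, k2, p1, p2, k3] as OpenCV has them; the pictures are not rectified), "pose" (4x4, takes a point from camera to world coordinates). Camera axes: x right, y up, looking along -z (the intrinsics and any distortion apply to the point x, -y, -z); pixel columns grow to the right and rows downward; lengths in m; the calibration is good to about 2 mm. A picture is of the moment at which its call begins. camera_model takes no time and is no camera call.
- job.finish_job(): hands the job in, once; it reports no verdict.
Trained networks look in the newest picture that a camera, given by its name, has taken for a name from the list of things; names that differ only in an ending like _2 or _b are one class to them, and where a whole thing is asked for, a point or a joint stands for the part that bears it (a point fixed in the world has none). Each returns a list of dicts, best first, with "conf" (0 to 1); they miss things now and then, are a little off and sometimes report something else, mostly with a low value. They report only what shows in the picture. A call takes as long as a camera call. They do not tell look-alikes from the thing itself.
- vision.outline_of(camera, query): "pixels" (400x640 bool, what is visible of it) and "extent" ([left, top, right, bottom] in pixels, round what is visible of it).
- vision.tip_of(camera, query): "uv" ([column, row] in pixels: a listed point, or the origin of a listed thing).
The state is a dict: "clock": time; "qpos": joint angles; "dq": joint speeds; "effort": joint torques, N m; "eef_pos": TCP position; "orientation": TCP orientation; "wrist_force": force on the tool from outside, world axes, zero at the start; "ft_torque": the same for the moment, N m; "width": opening from 0.0 (shut) to 1.0 (fully open).
Only numpy, scipy, OpenCV 4.12 (cv2) and the standard library are available. Lean on these libraries where they do the work, as an engineer would, in place of code of your own. Each camera call takes 0.05 s, during which the arm holds its last target.

## Task

The glue caddy has been pushed back until its tall red far lip is under the clear chip guard: hook the fingertips behind that lip, drag the caddy between its rails until it rests against the wooden stop, and let go of it, without bumping the guard or ramming the stop. Then take the brush from its stand and scrub the caddy's cup: down to the bottom, up more than half the cup's depth, down, up and down to the bottom again, all inside the cup. Leave the brush standing in the cup, with the caddy still against the stop and the other things on the saw table left where they are.

Things in the scene. Friction and masses are not known exactly. Their poses are not given: they have to be found in the camera images.
- bay: Fixed lane for the caddy. Origin on the table, on the lane's centre line, at the face of the wooden stop that the caddy comes to rest against; x runs along the lane away from the stop towards the guard, z up. Drag along -x. Stop: x -20 to 0 mm, 160 mm wide, 28 mm high. Two aluminium rails, 14 mm high, x 5 to 305 mm, inner faces at y +66 and -66 mm.
- guard: Clear level plastic sheet with a yellow front edge, fixed; origin and axes of bay. x 252 to 367, y -180 to 180, underside 238, top 248 mm above the table; two posts 20 mm thick at x 315, y +-165. Open in front and behind. Bumping it fails. Behind the lip a vertical gripper has no room; one with fingers pointing down and away from the stop, 35 to 45 degrees from vertical, has.
- caddy: Loose plywood tray, about 0.7 kg (mass and friction vary), 150 (x) x 120 mm, 6 mm play to each rail. Origin at the centre of its underside, x runs to the far lip. Front and side walls 38 mm high. White cup fixed in it at x +36 mm; a loose block and a nut lie in its front half, below 30 mm. Against the stop its origin is at x = 75 mm in bay; at the start 105 to 125 mm further out.
- caddy_lip: The caddy's far wall: red, 6 mm thick, 120 mm wide, top 92 mm above the table, higher than all else in the caddy. Origin and axes are those of caddy; it spans x 69 to 75 mm. At the start its rear face is 3 to 23 mm beyond the guard's front edge; the table behind it is free. Dragging takes some 3 to 12 N.
- lip_mid (a point): Middle of the top rear edge of the red lip (axes as the caddy): fingertips hook down behind this edge, at the side away from the stop. Against the stop it is at x = 150 mm in bay.
- cup_floor (a point): Centre of the inner floor of the white cup fixed in the caddy, 12 mm above the table; z up. Inner diameter 46 mm, outer 54 mm, inner depth 73 mm (rim 85 mm above the table).
- stand: Fixed grey brush stand, 80 x 80 mm foot and an open tube of 42 mm outer, 32 mm inner diameter, 60 mm high; inner floor 5 mm above the table. Origin at the centre of its underside. Stands to the left or right of the lane.
- brush_center (a point): Half-way up the loose brush (200 mm long, 90 g, upright in the stand), 100 mm above its bottom; z along it to the handle's end. Orange round handle, 20 mm in diameter, from 25 mm below to 100 mm above this point; black rigid bristle head, 26 mm in diameter, 55 mm long, at the bottom. Lift it at least 65 mm to clear the stand.
- brush_tip (a point): Centre of the flat underside of the bristle head.
- glue_bottle: Yellow bottle 56 mm in diameter, 150 mm tall, standing upright on the side of the lane opposite to the stand; leave alone. Origin at the centre of its underside.
- c_clamp: Blue C-clamp lying on the table, about 130 x 110 mm; leave alone.
- offcut: Pale wood offcut 190 x 45 x 35 mm lying on the table; leave alone.
- wrench: Steel wrench lying on the table; leave alone.
- screwdriver: Screwdriver lying on the table; leave alone.
- brush: The loose brush: origin at the centre of the underside of its head, z along it to the handle's end (see brush_center).
Mind the look-alikes: they are no part of the job. Of the things that look like the brush, take the one that is farthest to the robot's right at the start. Leave any pink look-alike of the caddy alone.

How it is judged:
On the way, in this order (a step that is already met when the one before it is completed fails the run):
1. the fingers, hooked behind the red lip, have dragged the caddy at least 30 mm towards the stop (contact force between the fingers and caddy_lip above 0.8 N and x of lip_mid in the frame of bay below 0.222 m), for 0.1 s.
2. the caddy rests against the stop (within 5 mm) and the fingers have let go of it (x of lip_mid in the frame of bay below 0.155 m and angle between caddy's own z axis and vertical below 0.06 rad and contact force between the fingers and caddy below 0.1 N and linear speed of caddy below 0.01 m/s), for 0.2 s.
3. the held brush is at the bottom of the cup (within 12 mm) (horizontal distance between brush_tip and cup_floor below 0.022 m and z of brush_tip in the frame of cup_floor below 0.012 m and contact force between the fingers and brush above 0.5 N and x of lip_mid in the frame of bay below 0.158 m), for 0.05 s.
4. the brush is drawn up at least 35 mm inside the cup (horizontal distance between brush_tip and cup_floor below 0.022 m and z of brush_tip in the frame of cup_floor between 0.035 and 0.073 m and contact force between the fingers and brush above 0.5 N), for 0.02 s.
5. down to the bottom again (all of step 3), for 0.05 s.
6. up again (all of step 4), for 0.02 s.
7. down to the bottom a third time (all of step 5), for 0.05 s.
At the end, for the whole second after the job is handed in: The caddy lies flat with its front within 5 mm of the stop, the brush stands (leaning on the rim is fine, under 34 degrees) in the cup with its bottom within 20 mm of the cup's floor, both at rest, and the robot touches nothing (x of lip_mid in the frame of bay below 0.155 m and angle between caddy's own z axis and vertical below 0.06 rad and horizontal distance between brush_tip and cup_floor below 0.025 m and z of brush_tip in the frame of cup_floor below 0.02 m and angle between brush's own z axis and vertical below 0.6 rad and linear speed of brush below 0.02 m/s and linear speed of caddy below 0.01 m/s).
It fails at once if the arm or gripper bumps the chip guard with more than 5 N (contact force between any of the arm, the fingers and guard above 5 N).
It fails at once if the caddy is rammed against the stop with more than 40 N (contact force between caddy and bay above 40 N).
It fails at once if the caddy is tipped (angle between caddy's own z axis and vertical above 0.3 rad).
It fails at once if the brush is dropped on the table (height (world z) of brush_center below 0.04 m).
It fails at once if a bystander (bottle, clamp, offcut, wrench, screwdriver) is moved more than 30 mm (distance of any of glue_bottle, c_clamp, offcut, wrench, screwdriver from where it was at the start of the episode above 0.03 m).
It also fails if it takes over 66 s, if anything falls off the work surface, if the arm or the gripper's body presses on something with over 40 N, if the wrist force passes 120 N, or if a joint passes its speed limit or range.

## Working session

There is one attempt and no reset: what is moved stays moved. The work goes in short steps, Python scripts to look and compute and a tool call to move; the robot and the scene stay as the last step left them, time stands still between calls to the robot, and variables do not carry over. Pictures are saved under pics/ and viewed, and the job is handed in when it is done.

Besides the shell and the picture viewer there is one more tool, called after "Call:" as name(argument=value, ...) on one line, values as JSON. move_arm: Moves the arm, as the interface text tells. Its arguments: {"type":"object","properties":{"translation":{"type":"array","items":{"type":"array","items":{"type":"number"}}},"twist":{"type":"array","items":{"type":"array","items":{"type":"number"}}},"grip":{"type":"array","items":{"type":"number"}}},"required":["translation","twist","grip"]}

```bash
mkdir -p pics; ls
python3 - <<'E'
from station import sensors, vision, job, bot
import cv2
print(sensors.get_state()); print(bot.grip_point_offset)
for n in("scene","top"):
    cv2.imwrite(f"pics/{n}0.png",vision.get_image(n)); print(vision.camera_model(n))
E
```

```text
pics
{'clock': 0.0, 'qpos': array([-1.30281398e+00,  4.87238739e-02,  9.75418428e-02,  1.62200362e+00,
        2.58129713e-05,  1.44300061e+00]), 'dq': array([ 2.36027613e-04,  4.01699332e-04, -9.35617231e-05, -1.29777146e-03,
        4.87272144e-04, -1.04408022e-03]), 'effort': array([ 1.48455052e-03, -3.38784313e+01,  3.20013642e+01,  2.03666190e-02,
       -8.40656662e-05, -5.74328979e-06]), 'eef_pos': array([ 0.2022307 , -0.48380276,  0.23010308]), 'orientation': array([[ 9.22696989e-01,  3.85525481e-01, -6.07767773e-04],
       [ 3.85525819e-01, -9.22694155e-01,  2.31087353e-03],
       [ 3.30116859e-04, -2.36654622e-03, -9.99997145e-01]]), 'wrist_force': array([ 0.43368418, -0.11131298,  0.29273646]), 'ft_torque': array([ 0.01198575,  0.00340667, -0.02946814]), 'width': 0.9976000321288291}
0.0187
{'camera_matrix': array([[415.74471362,   0.        , 319.02031517],
       [  0.        , 415.74471362, 198.31129801],
       [  0.        ,   0.        ,   1.        ]]), 'dist_coeffs': array([0.00702606, 0.        , 0.        , 0.        , 0.        ]), 'pose': array([[-0.99322897,  0.09042714, -0.07293253,  0.42871539],
       [-0.11602782, -0.8035458 ,  0.58382505,  0.73868582],
       [-0.005811  ,  0.58833416,  0.80859703,  1.10827748],
       [ 0.        ,  0.        ,  0.        ,  1.        ]])}
{'camera_matrix': array([[430.54939935,   0.        , 319.35105909],
       [  0.        , 430.54939935, 197.13200645],
       [  0.        ,   0.        ,   1.        ]]), 'dist_coeffs': array([0.00260425, 0.        , 0.        , 0.        , 0.        ]), 'pose': array([[ 1.19604280e-03,  9.89700532e-01, -1.43148268e-01,
         3.00055865e-01],
       [-9.99939807e-01,  2.74490719e-03,  1.06230087e-02,
         8.80420111e-03],
       [ 1.09065261e-02,  1.43126946e-01,  9.89644242e-01,
         1.49802854e+00],
       [ 0.00000000e+00,  0.00000000e+00,  0.00000000e+00,
         1.00000000e+00]])}
```

View pics/scene0.png

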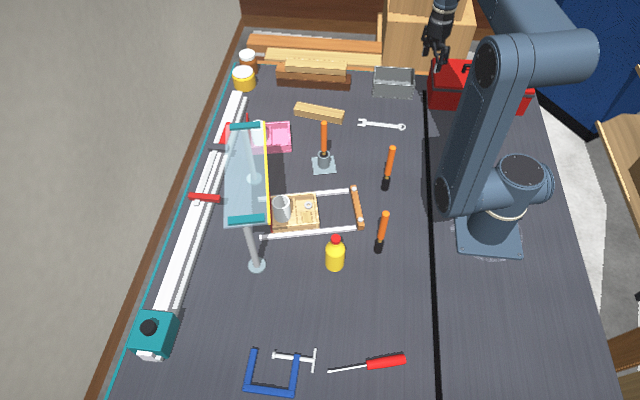

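View pics/top0.png

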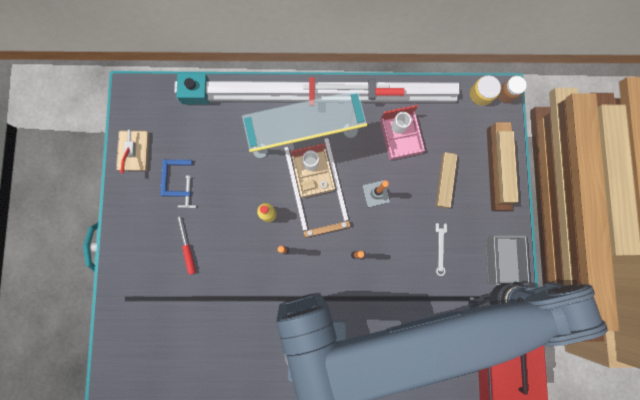

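Top view: the caddy (white cup at 311,159) lies between the rails, with the stop at (327,229). The stand with the right-most brush is at (376,192), with loose look-alike brushes at (282,250) and (360,254). The pink caddy at (402,133), bottle at (266,213), clamp, wrench, offcut and screwdriver are bystanders. Next I'll measure.

```bash
cat > h.py <<'E'
import numpy as np, cv2
from station import sensors, vision, job, bot
from scipy.optimize import least_squares
CM={n:vision.camera_model(n) for n in("scene","top")}
def proj(n,P):
    m=CM[n];T=np.linalg.inv(m["pose"]);P=np.atleast_2d(P).astype(float)
    c=P@T[:3,:3].T+T[:3,3]; c=c*[1,-1,-1]
    return cv2.projectPoints(c.reshape(-1,1,3),np.zeros(3),np.zeros(3),m["camera_matrix"],m["dist_coeffs"])[0].reshape(-1,2)
def ray(n,uv):
    m=CM[n];x,y=cv2.undistortPoints(np.array([[uv]],float),m["camera_matrix"],m["dist_coeffs"])[0,0]
    d=m["pose"][:3,:3]@np.array([x,-y,-1]);return m["pose"][:3,3],d/np.linalg.norm(d)
def atz(n,uv,z):
    o,d=ray(n,uv);return o+d*(z-o[2])/d[2]
def tri(uvs):
    A=np.zeros((3,3));b=np.zeros(3)
    for n,uv in uvs.items():
        o,d=ray(n,uv);M=np.eye(3)-np.outer(d,d);A+=M;b+=M@o
    p=np.linalg.solve(A,b);return p,{n:np.linalg.norm(proj(n,p)[0]-uv) for n,uv in uvs.items()}
E
python3 - <<'E'
from h import *
np.set_printoptions(precision=4,suppress=True)
for n in("scene","top"):
    im=vision.get_image(n)
    for q in("lip_mid","cup_floor","bay","caddy","stand","brush_center","brush_tip","guard","glue_bottle"):
        print(n,q,[(np.round(r["uv"],1),round(r["conf"],2)) for r in vision.tip_of(n,q)])
    box=(190,90,380,280) if n=="scene" else (230,90,420,270)
    c=im[box[1]:box[3],box[0]:box[2]]
    cv2.imwrite(f"pics/{n}_crop.png",cv2.resize(c,None,fx=4 if n=="scene" else 4,fy=3.15 if 0 else 3,interpolation=cv2.INTER_CUBIC))
E
```

```text
scene lip_mid [(array([247. , 123.6]), 0.59), (array([262.7, 202.6]), 0.58)]
scene cup_floor [(array([258.5, 139.9]), 0.93), (array([283.3, 212.2]), 0.59)]
scene bay [(array([353.5, 210.8]), 0.64), (array([292.3, 217.9]), 0.31)]
scene caddy [(array([290.1, 220. ]), 0.72), (array([271. , 141.4]), 0.69)]
scene stand [(array([322.8, 164.7]), 0.88)]
scene brush_center [(array([322.4, 143.5]), 0.78), (array([381.1, 230.8]), 0.7), (array([390.1, 167.5]), 0.59)]
scene brush_tip [(array([385.8, 189.9]), 0.77), (array([377.8, 246.4]), 0.73)]
scene guard [(array([289.1, 219.1]), 0.64)]
scene glue_bottle [(array([334.2, 263.6]), 0.86)]
top lip_mid [(array([399.7, 105.8]), 0.95), (array([308.8, 146. ]), 0.73)]
top cup_floor [(array([309.3, 161.7]), 0.81), (array([178.4, 178.8]), 0.73), (array([399.1, 127.6]), 0.56)]
top bay [(array([325.3, 224.6]), 0.58)]
top caddy [(array([312.6, 169.9]), 0.84), (array([404.3, 137.2]), 0.63)]
top stand [(array([374.3, 193.2]), 0.87), (array([309.1, 146.6]), 0.6)]
top brush_center [(array([383.2, 187. ]), 0.68), (array([357.9, 254.4]), 0.56), (array([284.2, 250.4]), 0.48)]
top brush_tip [(array([352.6, 254.8]), 0.61), (array([285.5, 248.7]), 0.53)]
top guard []
top glue_bottle [(array([267.6, 215.9]), 0.5)]
```

View pics/scene_crop.png

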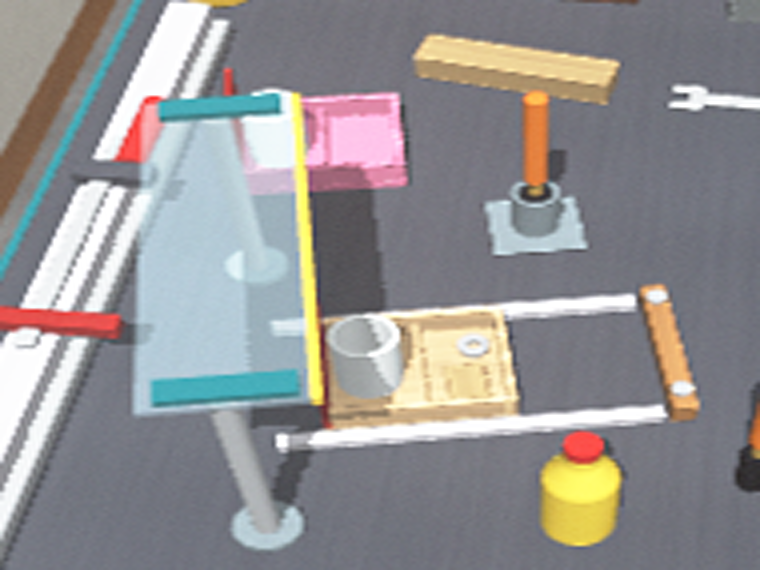

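View pics/top_crop.png

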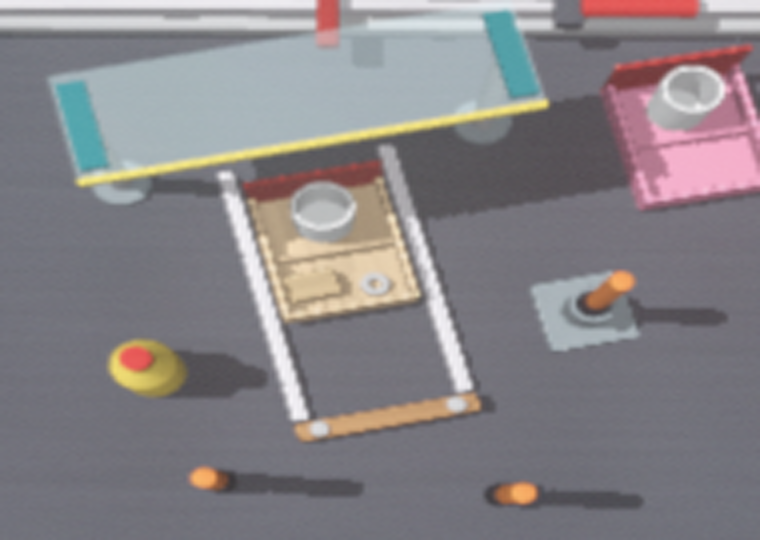

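```bash
cat > fit.py <<'E'
from h import *
np.set_printoptions(precision=4,suppress=True)
T=lambda x,y:(230+x/4-.4,90+y/3-.4); S=lambda x,y:(190+x/4-.4,90+y/3-.4)
W=9 # rail width guess optimised
obs=[("top",T(78,184),(252,180,243)),("top",T(548,103),(252,-180,243)),("scene",S(295,93),(252,-180,243)),("scene",S(318,402),(252,180,243)),
("top",T(236,173),(305,66,14)),("top",T(380,149),(305,-66,14)),("top",T(308,418),(5,66,14)),("top",T(456,392),(5,-66,14)),
("top",T(296,425),(0,80,28)),("top",T(478,395),(0,-80,28)),
("scene",S(641,289),(0,-80,28)),("scene",S(672,405),(0,80,28)),("scene",S(663,289),(-20,-80,28)),("scene",S(697,405),(-20,80,28)),
("scene",S(635,303),(5,-66,14)),("scene",S(272,334),(305,-66,14)),("scene",S(665,407),(5,66,14)),("scene",S(279,434),(305,66,14))]
def bay(p,q):
    q=np.array(q)/1000;c,s=np.cos(p[2]),np.sin(p[2])
    return np.array([p[0]+c*q[0]-s*q[1],p[1]+s*q[0]+c*q[1],q[2]])
def res(p): return np.concatenate([proj(n,bay(p,q))[0]-uv for n,uv,q in obs])
E
python3 - <<'E'
from fit import *
r=least_squares(res,[.3,0,.1],loss="soft_l1");print(r.x,np.degrees(r.x[2]))
for o,e in zip(obs,r.fun.reshape(-1,2)):print(o[0],o[2],e)
p=r.x
import itertools
for n in("scene","top"):
    im=vision.get_image(n)
    box=(190,90,380,280) if n=="scene" else (230,90,420,270)
    k=4
    c=cv2.resize(im[box[1]:box[3],box[0]:box[2]],None,fx=4,fy=3,interpolation=cv2.INTER_CUBIC)
    def L(a,b,col):
        pts=[((proj(n,bay(p,q))[0]-box[:2])+.5)*[4,3] for q in(a,b)]
        cv2.line(c,*[tuple(int(round(v)) for v in x) for x in pts],col,1)
    for y in(66,-66):L((5,y,14),(305,y,14),(0,255,0))
    for x in(0,-20):L((x,-80,28),(x,80,28),(0,0,255))
    L((252,-180,243),(252,180,243),(255,0,0)); L((367,-180,248),(367,180,248),(255,0,0))
    for d in(105,115,125):L((150+d,-60,92),(150+d,60,92),(255,0,255))
    cv2.imwrite(f"pics/{n}_fit.png",c)
E
```

```text
[ 0.4142 -0.0293  0.2303] 13.196007018105712
top (252, 180, 243) [0.5816 0.6277]
top (252, -180, 243) [-0.0633  1.5693]
scene (252, -180, 243) [1.0783 1.2988]
scene (252, 180, 243) [ 0.7359 -0.2128]
top (305, 66, 14) [-0.7495 -0.9307]
top (305, -66, 14) [-0.4586 -1.0355]
top (5, 66, 14) [ 0.1562 -0.0371]
top (5, -66, 14) [ 0.3751 -0.0136]
top (0, 80, 28) [-0.5943 -0.2999]
top (0, -80, 28) [-0.5365 -0.885 ]
scene (0, -80, 28) [-0.2257 -1.1344]
scene (0, 80, 28) [0.2155 1.1348]
scene (-20, -80, 28) [ 0.2822 -1.7018]
scene (-20, 80, 28) [0.407  0.4865]
scene (5, -66, 14) [0.212  0.2809]
scene (305, -66, 14) [-0.3083 -1.3525]
scene (5, 66, 14) [-0.6939 -0.7521]
scene (305, 66, 14) [-0.9018 -0.0275]
```

View pics/scene_fit.png

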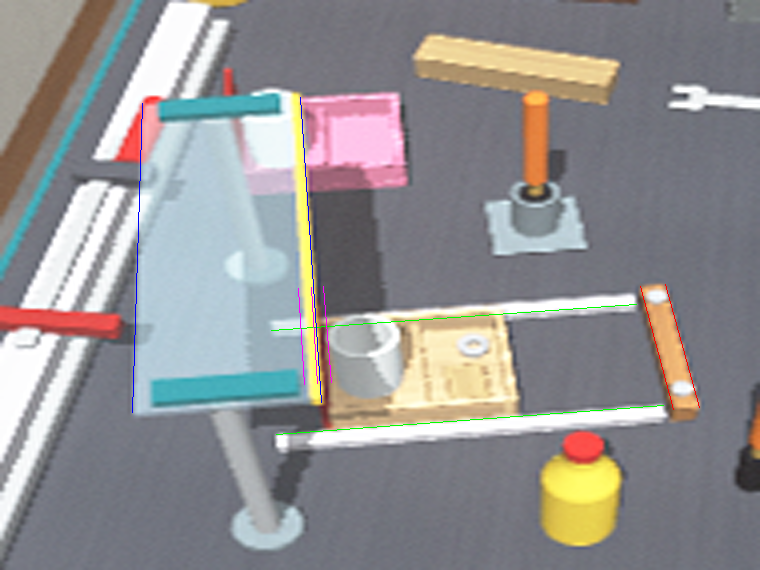

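View pics/top_fit.png

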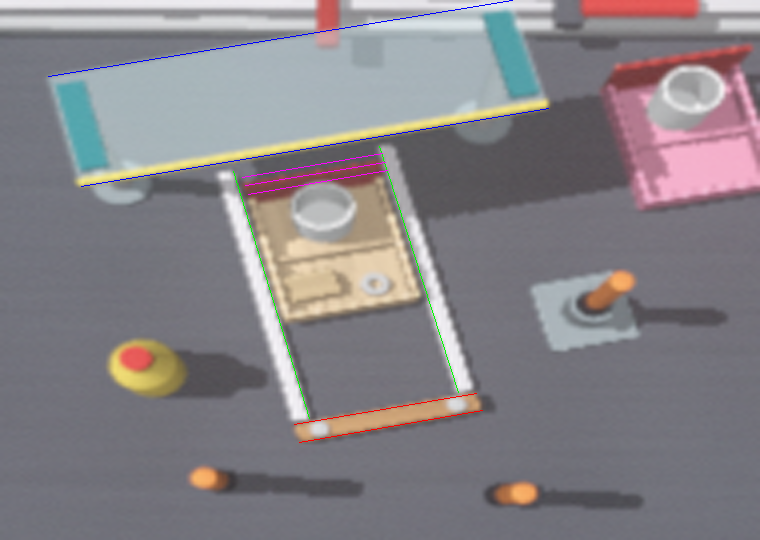

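Run:
```python
from fit import *
p=[.4142,-.0293,.2303]
im=vision.get_image("top").astype(float)
for y in(-50,-35,0,35,50):
    ds=np.arange(85,140,1.0)
    uv=np.array([proj("top",bay(p,(150+d,y,92)))[0] for d in ds]).astype(np.float32)
    s=cv2.remap(im.astype(np.float32),uv[:,0].copy()[None],uv[:,1].copy()[None],cv2.INTER_LINEAR)[0]
    r=s[:,2]-s[:,:2].mean(1)
    print(y,[(int(d),int(v)) for d,v in zip(ds,r)][::3])
def cr(n,cx,cy):return (230+cx/4-.4,90+cy/3-.4) if n=="top" else (190+cx/4-.4,90+cy/3-.4)
print("brush top",tri({"top":cr("top",623,281),"scene":cr("scene",537,97)}))
print("tube top",tri({"top":cr("top",592,304),"scene":cr("scene",535,190)}))
print("stand", atz("top",(374.3,193.2),0),atz("scene",(322.8,164.7),0))
print("stand foot top",atz("top",cr("top",584,312),.005),atz("scene",cr("scene",536,228),.005))
print("bc",tri({"top":(383.2,187),"scene":(322.4,143.5)}))
print("bottle",tri({"top":cr("top",137,357),"scene":cr("scene",584,440)}))
print("lookalikes",tri({"top":cr("top",205,478),"scene":(386,213)}),tri({"top":cr("top",523,492),"scene":(392,147)}))
ax,d=(np.linspace(0,1,2),0)
# cup rim at expected
for d in(110,115,120):
    print(d,(proj("top",bay(p,(75+d+36,0,85)))[0]-[229.6,89.6])*[4,3],(proj("scene",bay(p,(75+d+36,0,85)))[0]-[189.6,89.6])*[4,3])
```

```text
-50 [(85, 31), (88, 30), (91, 30), (94, 33), (97, 36), (100, 42), (103, 48), (106, 50), (109, 53), (112, 64), (115, 64), (118, 37), (121, 11), (124, 0), (127, 0), (130, 0), (133, -1), (136, 0), (139, 0)]
-35 [(85, 32), (88, 33), (91, 39), (94, 46), (97, 51), (100, 51), (103, 51), (106, 52), (109, 55), (112, 64), (115, 71), (118, 47), (121, 18), (124, 2), (127, 0), (130, 0), (133, 0), (136, 0), (139, 1)]
0 [(85, -1), (88, -1), (91, -1), (94, -1), (97, 0), (100, 2), (103, 11), (106, 27), (109, 46), (112, 61), (115, 60), (118, 38), (121, 13), (124, 0), (127, -1), (130, -1), (133, 0), (136, -1), (139, 2)]
35 [(85, 32), (88, 32), (91, 35), (94, 41), (97, 46), (100, 47), (103, 48), (106, 48), (109, 50), (112, 55), (115, 52), (118, 33), (121, 8), (124, 0), (127, 0), (130, 0), (133, -1), (136, -1), (139, 0)]
50 [(85, 32), (88, 33), (91, 36), (94, 42), (97, 46), (100, 47), (103, 48), (106, 49), (109, 47), (112, 53), (115, 51), (118, 31), (121, 6), (124, -3), (127, -3), (130, -4), (133, -4), (136, -3), (139, 0)]
brush top (array([ 0.5299, -0.2066,  0.2046]), {'top': np.float64(0.18992720251370
[... 231 characters left out ...]
    ]
stand foot top [ 0.5291 -0.2048  0.005 ] [ 0.5287 -0.1995  0.005 ]
bc (array([ 0.536 , -0.2171,  0.0969]), {'top': np.float64(0.3330698766112035), 'scene': np.float64(0.3306424661699575)})
bottle (array([0.4571, 0.1686, 0.1538]), {'top': np.float64(0.19067600943588647), 'scene': np.float64(0.2250102246074047)})
lookalikes (array([0.3304, 0.11  , 0.1992]), {'top': np.float64(0.17852273028358692), 'scene': np.float64(0.2038762509690146)}) (array([ 0.3175, -0.128 ,  0.2   ]), {'top': np.float64(0.02411027890486429), 'scene': np.float64(0.024442231127069364)})
110 [326.4042 212.0445] [372.4851 333.3647]
115 [325.0673 207.7904] [365.8954 333.8384]
120 [323.7316 203.5404] [359.3023 334.3124]
```

```bash
cat > plan.py <<'E'
from fit import *
from scipy.spatial.transform import Rotation as R
P=[.4142,-.0293,.2303]
Rb=R.from_euler("z",P[2]).as_matrix()
def tilt(a):
    a=np.radians(a);s,c=np.sin(a),np.cos(a)
    return Rb@np.array([[-c,0,s],[0,1,0],[-s,0,-c]]).copy()
def delta(pos,Rt):
    s=sensors.get_state();Rc=np.array(s["orientation"]);
    t=Rc.T@(np.array(pos)-s["eef_pos"])*1000; w=R.from_matrix(Rc.T@Rt).as_rotvec()
    print("t",np.round(t,1).tolist(),"w",np.round(w,3).tolist())
def st():
    s=sensors.get_state();c,si=np.cos(P[2]),np.sin(P[2]);
    q=Rb.T@(s["eef_pos"]-np.array([P[0],P[1],0]))
    print("clk",round(s["clock"],2),"tcp",s["eef_pos"],"bay mm",np.round(q*1000,1),"q",s["qpos"],"F",Rb.T@s["wrist_force"],"w",round(s["width"],3))
    print("baytool",(Rb.T@s["orientation"]).round(3).tolist())
E
python3 - <<'E'
from plan import *
Rt=tilt(40)
print(Rt)
delta(bay(P,(120,0,330)),Rt)
E
```

```text
[[-0.7458 -0.2283  0.6258]
 [-0.1749  0.9736  0.1467]
 [-0.6428  0.     -0.766 ]]
t [489.2, -318.5, -98.7] w [-1.021, -0.085, -2.805]
```

Call:
move_arm(translation=[[0, 0, -180], [0, 0, -180], [0, 0, -180], [0, 0, -180], [0, 0, -180]], twist=[[0, 0, -0.5], [0, 0, -0.5], [0, 0, -0.5], [0, 0, -0.5], [0, 0, -0.5]], grip=[0, 0, 0, 0, 0])

```text
clock: 1.67
eef_pos: [0.2025, -0.4847, 0.4181]
orientation: [[0.622, 0.783, 0.003], [0.783, -0.622, -0.009], [-0.006, 0.008, -1.0]]
wrist_force: [0.4, 0.8, 1.9]
width: 0.296
```

Run:
```python
from plan import *
st()
delta(bay(P,(90,0,380)),tilt(40))
delta((.42,-.2,.42),Rb@np.array([[-np.cos(-1.),-np.sin(-1.),0],[np.sin(1.)*1,np.cos(1.),0],[0,0,-1]]))
delta((.42,-.2,.42),R.from_euler('z',P[2]-1.2).as_matrix()@np.diag([-1,1,-1]))
```

```text
clk 1.67 tcp [ 0.2025 -0.4847  0.4181] bay mm [-310.1 -395.   418.1] q [-1.3028  0.1919  0.6469  2.016  -0.      0.9387] F [0.5449 0.6451 1.8726] w 0.296
baytool [[0.784, 0.621, 0.0], [0.621, -0.784, -0.01], [-0.006, 0.008, -1.0]]
t [559.1, -61.6, 34.3] w [-0.857, -0.285, -2.342]
t [358.2, -6.5, -4.1] w [0.002, 0.011, -1.472]
t [358.2, -6.5, -4.1] w [0.003, 0.01, -1.272]
```

Call:
move_arm(translation=[[358, -6, -4], [358, -6, -4], [358, -6, -4], [358, -6, -4], [358, -6, -4], [358, -6, -4], [358, -6, -4], [358, -6, -4]], twist=[[0, 0, -1.27], [0, 0, -1.27], [0, 0, -1.27], [0, 0, -1.27], [0, 0, -1.27], [0, 0, -1.27], [0, 0, -1.27], [0, 0, -1.27]], grip=[0, 0, 0, 0, 0, 0, 0, 0])

```text
clock: 2.33
eef_pos: [0.4071, -0.2189, 0.4154]
orientation: [[-0.325, 0.946, 0.001], [0.946, 0.325, -0.001], [-0.001, 0.001, -1.0]]
wrist_force: [1.0, -0.9, 0.6]
width: 0.0
```

Run:
```python
from plan import *
st()
delta(bay(P,(90,0,340)),tilt(40))
```

```text
clk 2.33 tcp [ 0.4071 -0.2189  0.4154] bay mm [ -50.2 -183.   415.4] q [-0.6387  0.0235  0.4567  2.0031 -0.      0.6012] F [ 0.7924 -1.1207  0.5626] w 0.0
baytool [[-0.1, 0.995, 0.001], [0.995, 0.1, -0.001], [-0.001, 0.001, -1.0]]
t [168.1, 157.8, 75.3] w [-0.512, -0.565, -1.405]
```

Call:
move_arm(translation=[[168, 158, 75], [168, 158, 75], [168, 158, 75], [168, 158, 75], [168, 158, 75], [168, 158, 75], [168, 158, 75], [168, 158, 75]], twist=[[-0.512, -0.565, -1.405], [-0.512, -0.565, -1.405], [-0.512, -0.565, -1.405], [-0.512, -0.565, -1.405], [-0.512, -0.565, -1.405], [-0.512, -0.565, -1.405], [-0.512, -0.565, -1.405], [-0.512, -0.565, -1.405]], grip=[0, 0, 0, 0, 0, 0, 0, 0])

```text
clock: 3.0
eef_pos: [0.5021, -0.008, 0.3387]
orientation: [[-0.843, 0.303, 0.445], [0.327, 0.945, -0.024], [-0.428, 0.125, -0.895]]
wrist_force: [-0.0, -0.8, 0.1]
width: 0.002
```

Run:
```python
from plan import *
st()
delta(bay(P,(90,0,340)),tilt(40))
```

```text
clk 3.0 tcp [ 0.5021 -0.008   0.3387] bay mm [ 90.5   0.7 338.7] q [-0.1873 -0.4699 -0.2075  1.3748  0.0594  0.1655] F [-0.226  -0.7529  0.1283] w 0.002
baytool [[-0.746, 0.511, 0.428], [0.511, 0.851, -0.125], [-0.428, 0.125, -0.895]]
t [-0.5, -0.6, -1.3] w [-0.189, -0.212, -0.521]
```

Call:
move_arm(translation=[[0, 0, 0], [0, 0, 0], [0, 0, 0], [0, 0, 0], [0, 0, 0], [0, 0, 0]], twist=[[-0.189, -0.212, -0.521], [-0.189, -0.212, -0.521], [-0.189, -0.212, -0.521], [-0.189, -0.212, -0.521], [-0.189, -0.212, -0.521], [-0.189, -0.212, -0.521]], grip=[0, 0, 0, 0, 0, 0])

```text
clock: 3.5
eef_pos: [0.5013, -0.0121, 0.3386]
orientation: [[-0.749, -0.215, 0.627], [-0.164, 0.977, 0.139], [-0.642, 0.002, -0.767]]
wrist_force: [-0.1, -1.0, -0.1]
width: -0.004
```

Run:
```python
from plan import *
st()
delta(bay(P,(179.4,0,228)),tilt(40))
```

```text
clk 3.5 tcp [ 0.5013 -0.0121  0.3386] bay mm [ 88.7  -3.1 338.6] q [-0.4008 -0.6824 -0.4279  1.227   0.3821 -0.498 ] F [-0.3729 -0.9742 -0.0579] w -0.004
baytool [[-0.767, 0.013, 0.642], [0.011, 1.0, -0.007], [-0.642, 0.002, -0.767]]
t [1.5, 4.1, 143.0] w [-0.007, -0.001, -0.011]
```

Call:
move_arm(translation=[[1, 4, 40], [1, 4, 80], [1, 4, 120], [1, 4, 143], [1, 4, 143], [1, 4, 143]], twist=[[-0.007, -0.001, -0.011], [-0.007, -0.001, -0.011], [-0.007, -0.001, -0.011], [-0.007, -0.001, -0.011], [-0.007, -0.001, -0.011], [-0.007, -0.001, -0.011]], grip=[0, 0, 0, 0, 0, 0])

```text
clock: 4.0
eef_pos: [0.5897, 0.0137, 0.2272]
orientation: [[-0.748, -0.229, 0.622], [-0.174, 0.973, 0.149], [-0.64, 0.003, -0.769]]
wrist_force: [-0.3, 0.9, -0.2]
width: 0.002
```

Run:
```python
from plan import *
st()
delta(bay(P,(308,0,75)),tilt(40))
for n in("scene","top"):cv2.imwrite(f"pics/{n}1.png",vision.get_image(n))
```

```text
clk 4.0 tcp [0.5897 0.0137 0.2272] bay mm [180.7   1.8 227.2] q [-0.2543 -0.4904 -0.5464  0.8809  0.305  -0.3838] F [-0.0566  0.9052 -0.1788] w 0.002
baytool [[-0.769, -0.001, 0.64], [0.001, 1.0, 0.003], [-0.64, 0.003, -0.769]]
t [-0.4, -2.3, 198.4] w [0.003, -0.004, -0.001]
```

View pics/scene1.png

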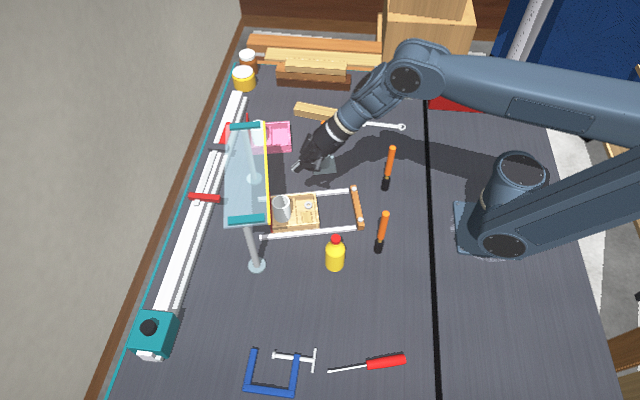

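View pics/top1.png

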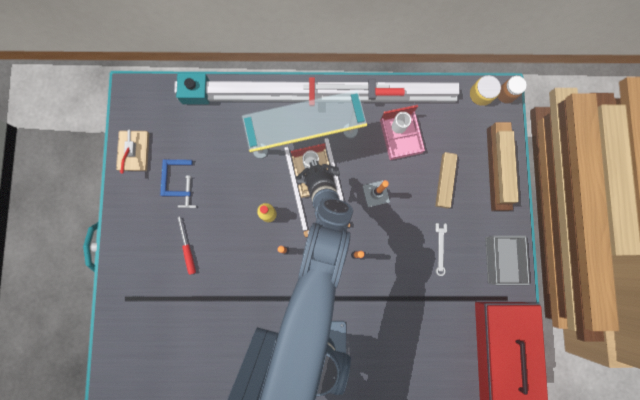

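The tool is lined up in front of the guard, with its tip near (293,170) in the scene view. The arm passes high above everything. I'll insert along the tool axis.

Run:
```python
from plan import *
print(proj("scene",sensors.get_state()["eef_pos"]),proj("top",sensors.get_state()["eef_pos"]))
```

```text
[[292.8997 168.3612]] [[313.5643 161.6217]]
```

Call:
move_arm(translation=[[0, -2, 25], [0, -2, 50], [0, -2, 75], [0, -2, 100], [0, -2, 125], [0, -2, 130], [0, -2, 130]], twist=[[0.003, -0.004, 0], [0.003, -0.004, 0], [0.003, -0.004, 0], [0.003, -0.004, 0], [0.003, -0.004, 0], [0.003, -0.004, 0], [0.003, -0.004, 0]], grip=[0, 0, 0, 0, 0, 0, 0])

```text
clock: 4.68
eef_pos: [0.6723, 0.0298, 0.1301]
orientation: [[-0.743, -0.227, 0.629], [-0.175, 0.974, 0.145], [-0.646, -0.002, -0.764]]
wrist_force: [-0.7, 0.5, -0.4]
width: -0.0
```

Run:
```python
from plan import *
st()
delta(bay(P,(308,0,75)),tilt(40))
im=vision.get_image("scene")
cv2.imwrite("pics/s2.png",cv2.resize(im[100:260,200:400],None,fx=4,fy=3.7))
im=vision.get_image("top")
cv2.imwrite("pics/t2.png",cv2.resize(im[100:260,220:420],None,fx=4,fy=3.7))
```

```text
clk 4.68 tcp [0.6723 0.0298 0.1301] bay mm [264.8  -1.3 130.1] q [-0.1751 -0.2196 -0.5509  0.5783  0.2552 -0.3168] F [-0.6006  0.6601 -0.4296] w -0.0
baytool [[-0.764, 0.001, 0.646], [-0.0, 1.0, -0.002], [-0.646, -0.002, -0.764]]
t [2.6, 1.5, 70.0] w [-0.002, 0.004, 0.0]
```

View pics/s2.png

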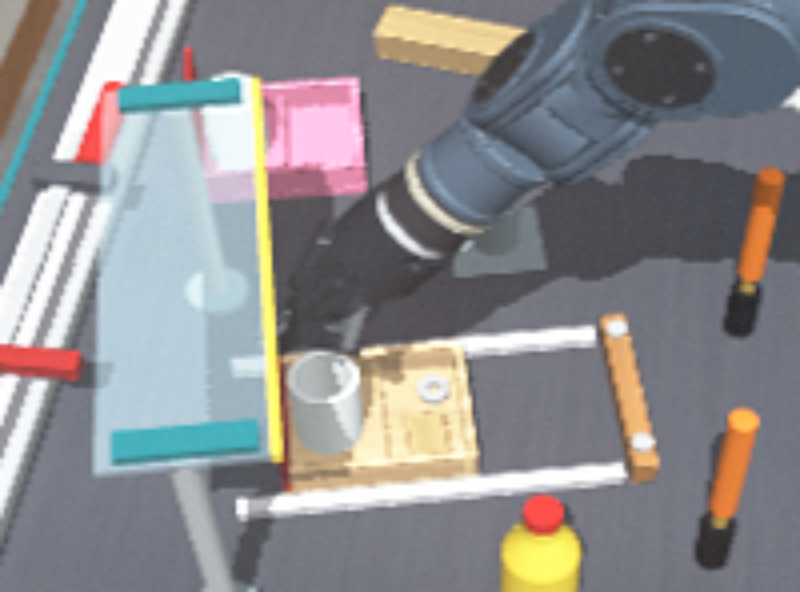

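View pics/t2.png

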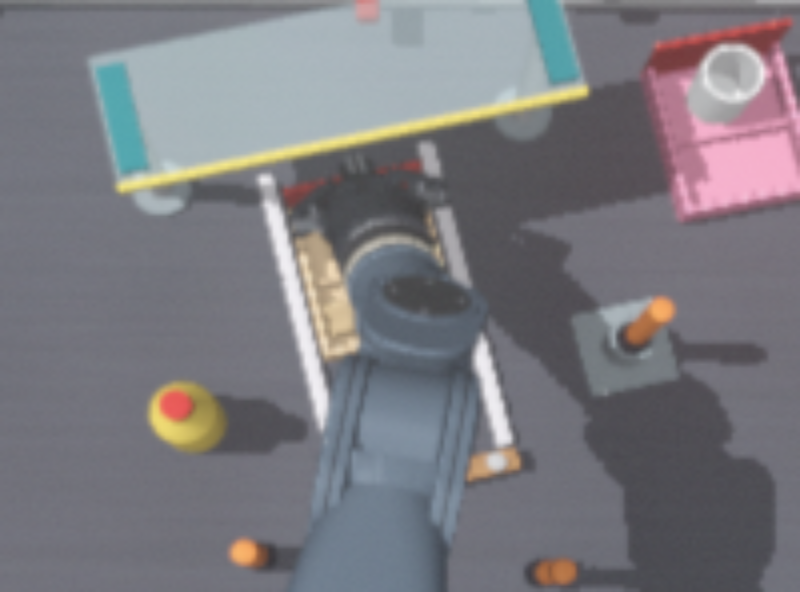

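Clear of the guard so far. Next is the last 70 mm along the tool axis.

Call:
move_arm(translation=[[3, 1, 15], [3, 1, 30], [3, 1, 45], [3, 1, 58], [3, 1, 66], [3, 1, 70], [3, 1, 70]], twist=[[0, 0.004, 0], [0, 0.004, 0], [0, 0.004, 0], [0, 0.004, 0], [0, 0.004, 0], [0, 0.004, 0], [0, 0.004, 0]], grip=[0, 0, 0, 0, 0, 0, 0])

```text
clock: 5.37
eef_pos: [0.7144, 0.0403, 0.0759]
orientation: [[-0.744, -0.227, 0.628], [-0.176, 0.974, 0.144], [-0.644, -0.003, -0.765]]
wrist_force: [-0.4, 0.2, -0.8]
width: 0.003
```

Run:
```python
from plan import *
st()
im=vision.get_image("scene")
cv2.imwrite("pics/s3.png",cv2.resize(im[100:260,200:400],None,fx=4,fy=3.7))
im=vision.get_image("top")
cv2.imwrite("pics/t3.png",cv2.resize(im[100:260,220:420],None,fx=4,fy=3.7))
```

```text
clk 5.37 tcp [0.7144 0.0403 0.0759] bay mm [308.2  -0.7  75.9] q [-0.1399 -0.0494 -0.514   0.4397  0.2324 -0.2893] F [-0.3029  0.2513 -0.7943] w 0.003
baytool [[-0.765, 0.001, 0.644], [-0.001, 1.0, -0.003], [-0.644, -0.003, -0.765]]
```

View pics/t3.png

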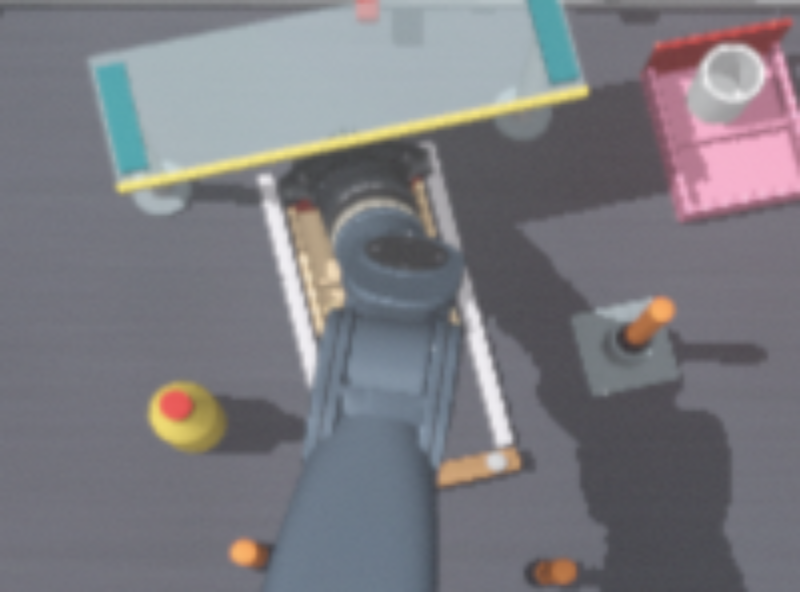

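View pics/s3.png

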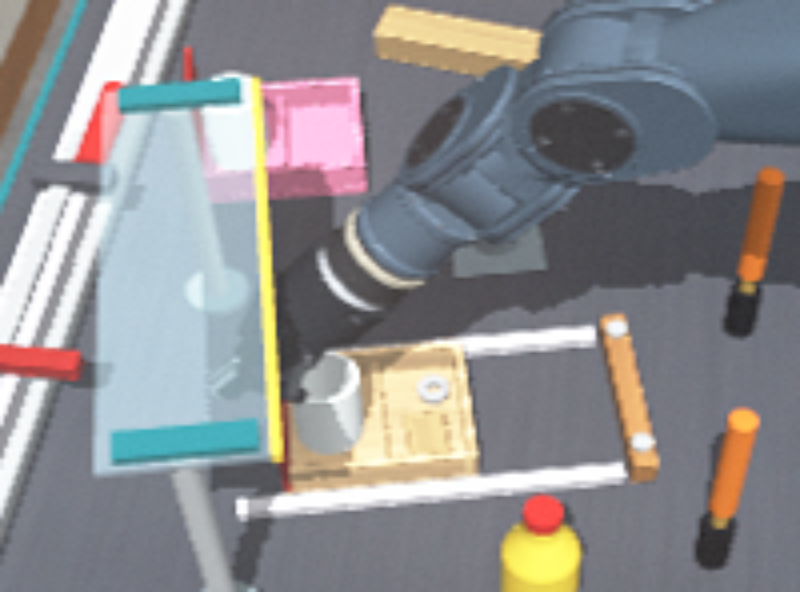

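No contact yet, and the fingertips show through the guard behind the lip at (220,375). I'll drag along bay -x and watch the force.

Call:
move_arm(translation=[[3, 0, -2.6], [6, 0, -5.2], [9, 0, -7.7], [12, 0, -10.3], [15.3, 0, -12.9], [18.4, 0, -15.5], [18.4, 0, -15.5]], twist=[[0, 0, 0], [0, 0, 0], [0, 0, 0], [0, 0, 0], [0, 0, 0], [0, 0, 0], [0, 0, 0]], grip=[0, 0, 0, 0, 0, 0, 0])

```text
clock: 6.05
eef_pos: [0.6911, 0.0348, 0.0769]
orientation: [[-0.743, -0.227, 0.629], [-0.176, 0.974, 0.144], [-0.646, -0.004, -0.764]]
wrist_force: [1.1, 0.1, 2.7]
width: -0.002
```

Run:
```python
from plan import *
st()
```

```text
clk 6.05 tcp [0.6911 0.0348 0.0769] bay mm [284.3  -0.8  76.9] q [-0.1578 -0.1138 -0.5726  0.4468  0.2437 -0.3039] F [ 1.1111 -0.1324  2.6972] w -0.002
baytool [[-0.764, 0.001, 0.646], [-0.002, 1.0, -0.003], [-0.646, -0.004, -0.764]]
```

Call:
move_arm(translation=[[3.8, 0, -3.2], [7.6, 0, -6.5], [11.5, 0, -9.7], [15.3, 0, -12.9], [19.1, 0, -16.1], [22.9, 0, -19.3], [26.7, 0, -22.6], [30.6, 0, -25.8]], twist=[[0, 0, 0], [0, 0, 0], [0, 0, 0], [0, 0, 0], [0, 0, 0], [0, 0, 0], [0, 0, 0], [0, 0, 0]], grip=[0, 0, 0, 0, 0, 0, 0, 0])

```text
clock: 6.72
eef_pos: [0.6524, 0.0258, 0.0769]
orientation: [[-0.743, -0.228, 0.63], [-0.176, 0.974, 0.145], [-0.646, -0.004, -0.763]]
wrist_force: [5.2, 1.1, 4.3]
width: 0.002
```

Run:
```python
from plan import *
st()
im=vision.get_image("scene")
cv2.imwrite("pics/s4.png",cv2.resize(im[100:260,200:400],None,fx=4,fy=3.7))
```

```text
clk 6.72 tcp [0.6524 0.0258 0.0769] bay mm [244.5  -0.7  76.9] q [-0.1913 -0.2223 -0.6651  0.4694  0.2647 -0.3315] F [ 5.3177 -0.0989  4.2738] w 0.002
baytool [[-0.763, 0.0, 0.646], [-0.002, 1.0, -0.003], [-0.646, -0.004, -0.763]]
```

View pics/s4.png

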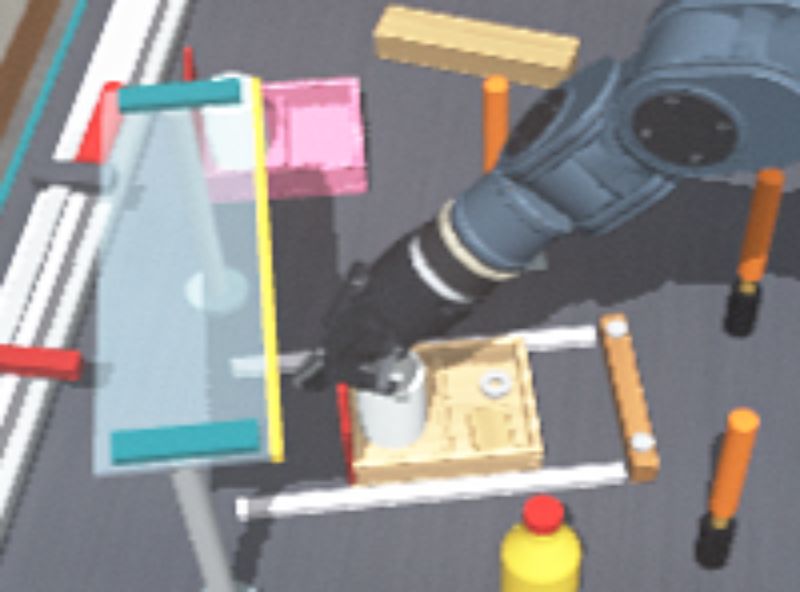

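Run:
```python
from plan import *
for d in(50,55,60,65,70):
    f=lambda q:((proj("scene",bay(P,q))[0]-[199.5,99.5])*[4,3.7]).round().tolist()
    print(d,"front",f((d,-60,38)),f((d,60,38)),"lip rear",f((d+150,60,92)), "rear bot",f((d+150,60,20)))
```

```text
50 front [544.0, 332.0] [565.0, 446.0] lip rear [366.0, 428.0] rear bot [371.0, 476.0]
55 front [538.0, 332.0] [559.0, 447.0] lip rear [359.0, 428.0] rear bot [365.0, 476.0]
60 front [532.0, 333.0] [552.0, 447.0] lip rear [352.0, 429.0] rear bot [359.0, 477.0]
65 front [526.0, 333.0] [546.0, 448.0] lip rear [345.0, 430.0] rear bot [352.0, 478.0]
70 front [519.0, 334.0] [540.0, 449.0] lip rear [339.0, 430.0] rear bot [346.0, 478.0]
```

The caddy follows with about 5 N of drag and is some 66 mm from the stop. I'll continue.

Call:
move_arm(translation=[[3.8, 0, -3.2], [7.6, 0, -6.5], [11.5, 0, -9.7], [15.3, 0, -12.9], [19.1, 0, -16.1], [22.9, 0, -19.3], [26.7, 0, -22.6], [30.6, 0, -25.8]], twist=[[0, 0, 0], [0, 0, 0], [0, 0, 0], [0, 0, 0], [0, 0, 0], [0, 0, 0], [0, 0, 0], [0, 0, 0]], grip=[0, 0, 0, 0, 0, 0, 0, 0])

```text
clock: 7.43
eef_pos: [0.6135, 0.0167, 0.077]
orientation: [[-0.743, -0.228, 0.63], [-0.176, 0.974, 0.145], [-0.646, -0.004, -0.763]]
wrist_force: [4.8, 0.8, 4.1]
width: -0.0
```

Call:
move_arm(translation=[[2, 0, -1.6], [4, 0, -3.2], [6, 0, -4.8], [8, 0, -6.5], [9.5, 0, -8.1], [11.1, 0, -9.5], [12.2, 0, -10.3], [12.2, 0, -10.3]], twist=[[0, 0, 0], [0, 0, 0], [0, 0, 0], [0, 0, 0], [0, 0, 0], [0, 0, 0], [0, 0, 0], [0, 0, 0]], grip=[0, 0, 0, 0, 0, 0, 0, 0])

```text
clock: 8.1
eef_pos: [0.5979, 0.0131, 0.0768]
orientation: [[-0.743, -0.228, 0.629], [-0.176, 0.974, 0.145], [-0.646, -0.003, -0.763]]
wrist_force: [3.8, 1.7, 6.0]
width: -0.001
```

Run:
```python
from plan import *
st()
im=vision.get_image("scene")
cv2.imwrite("pics/s5.png",cv2.resize(im[100:260,200:400],None,fx=4,fy=3.7))
```

```text
clk 8.1 tcp [0.5979 0.0131 0.0768] bay mm [188.6  -0.6  76.8] q [-0.2488 -0.3869 -0.7868  0.5258  0.2995 -0.379 ] F [4.0631 0.833  6.0015] w -0.001
baytool [[-0.763, 0.001, 0.646], [-0.002, 1.0, -0.003], [-0.646, -0.003, -0.763]]
```

View pics/s5.png

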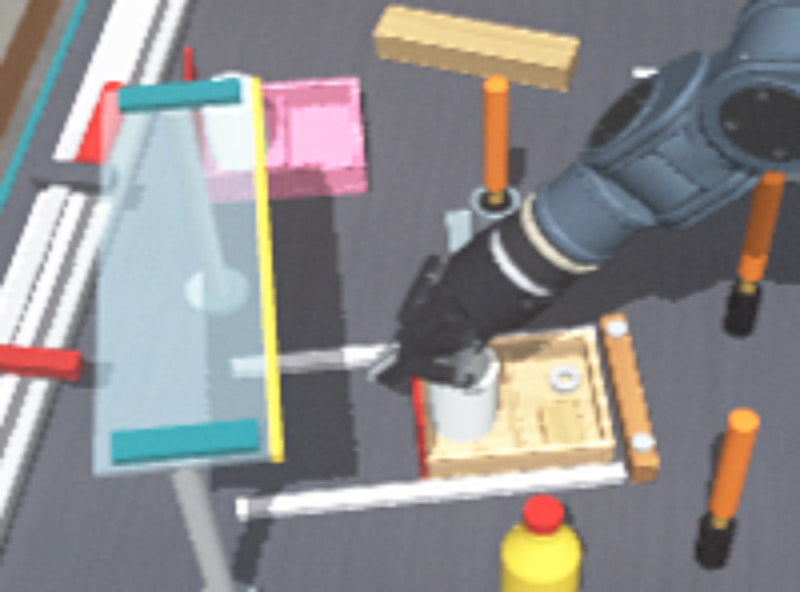

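About 10 mm remain. I'll go on slowly, watching for the force to rise.

Call:
move_arm(translation=[[0.8, 0, -0.6], [1.5, 0, -1.3], [2.3, 0, -1.9], [3.1, 0, -2.6], [3.8, 0, -3.2], [4.6, 0, -3.9], [5.3, 0, -4.5], [5.3, 0, -4.5]], twist=[[0, 0, 0], [0, 0, 0], [0, 0, 0], [0, 0, 0], [0, 0, 0], [0, 0, 0], [0, 0, 0], [0, 0, 0]], grip=[0, 0, 0, 0, 0, 0, 0, 0])

```text
clock: 8.82
eef_pos: [0.5913, 0.0116, 0.0769]
orientation: [[-0.743, -0.228, 0.629], [-0.176, 0.974, 0.145], [-0.646, -0.004, -0.763]]
wrist_force: [4.3, 0.6, 4.9]
width: 0.001
```

Call:
move_arm(translation=[[0.4, 0, -0.3], [0.8, 0, -0.6], [1.1, 0, -1.0], [1.5, 0, -1.3], [1.5, 0, -1.3]], twist=[[0, 0, 0], [0, 0, 0], [0, 0, 0], [0, 0, 0], [0, 0, 0]], grip=[0, 0, 0, 0, 0])

```text
clock: 9.23
eef_pos: [0.5894, 0.0111, 0.0769]
orientation: [[-0.743, -0.228, 0.63], [-0.176, 0.974, 0.145], [-0.646, -0.004, -0.763]]
wrist_force: [4.5, 1.0, 4.8]
width: 0.0
```

Run:
```python
from plan import *
st()
```

```text
clk 9.23 tcp [0.5894 0.0111 0.0769] bay mm [179.8  -0.6  76.9] q [-0.2592 -0.4144 -0.8051  0.5376  0.3058 -0.3879] F [ 4.6221 -0.0893  4.8367] w 0.0
baytool [[-0.763, 0.0, 0.646], [-0.002, 1.0, -0.003], [-0.646, -0.004, -0.763]]
```

Call:
move_arm(translation=[[0.4, 0, -0.3], [0.8, 0, -0.6], [1.1, 0, -1.0], [1.1, 0, -1.0]], twist=[[0, 0, 0], [0, 0, 0], [0, 0, 0], [0, 0, 0]], grip=[0, 0, 0, 0])

```text
clock: 9.57
eef_pos: [0.5879, 0.0108, 0.0769]
orientation: [[-0.743, -0.228, 0.629], [-0.176, 0.974, 0.145], [-0.646, -0.003, -0.764]]
wrist_force: [5.1, 0.8, 4.6]
width: 0.003
```

Call:
move_arm(translation=[[0.4, 0, -0.3], [0.8, 0, -0.6], [0.8, 0, -0.6]], twist=[[0, 0, 0], [0, 0, 0], [0, 0, 0]], grip=[0, 0, 0])

```text
clock: 9.82
eef_pos: [0.5871, 0.0108, 0.077]
orientation: [[-0.743, -0.228, 0.63], [-0.176, 0.974, 0.145], [-0.646, -0.003, -0.763]]
wrist_force: [7.2, 1.5, 3.0]
width: -0.001
```

Run:
```python
from plan import *
st()
im=vision.get_image("scene")
c=cv2.resize(im[150:260,280:390],None,fx=7,fy=5.4,interpolation=cv2.INTER_CUBIC)
f=lambda q:tuple(int(v) for v in ((proj("scene",bay(P,q))[0]-[279.5,149.5])*[7,5.4]))
cv2.line(c,f((0,-60,38)),f((0,60,38)),(0,0,255),1)
cv2.line(c,f((150,-60,92)),f((150,60,92)),(0,255,0),1)
cv2.line(c,f((0,-80,28)),f((0,80,28)),(255,0,0),1)
cv2.imwrite("pics/s6.png",c)
```

```text
clk 9.82 tcp [0.5871 0.0108 0.077 ] bay mm [177.5  -0.5  77. ] q [-0.2621 -0.422  -0.8102  0.5406  0.3081 -0.3905] F [ 7.3407 -0.2087  2.9675] w -0.001
baytool [[-0.763, -0.0, 0.646], [-0.002, 1.0, -0.003], [-0.646, -0.003, -0.763]]
```

View pics/s6.png

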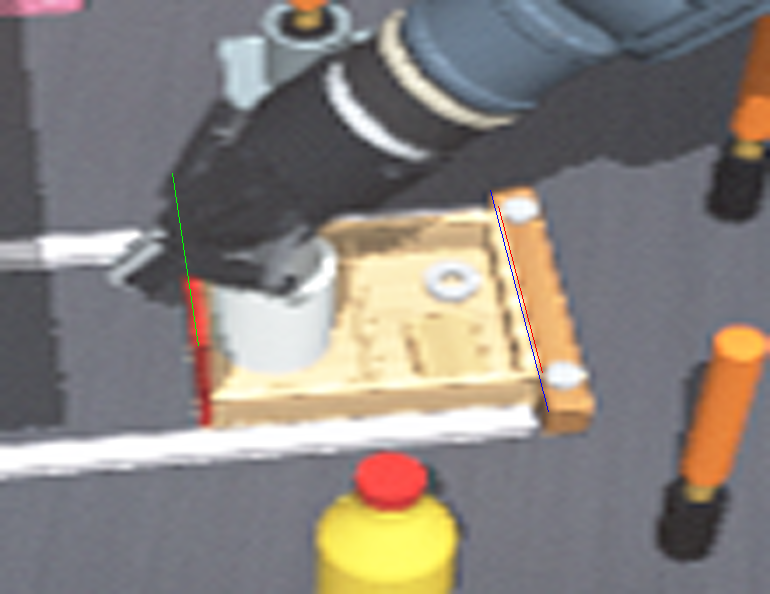

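Call:
move_arm(translation=[[0.4, 0, -0.3], [0.8, 0, -0.6], [0.8, 0, -0.6]], twist=[[0, 0, 0], [0, 0, 0], [0, 0, 0]], grip=[0, 0, 0])

```text
clock: 10.12
eef_pos: [0.5863, 0.0118, 0.077]
orientation: [[-0.742, -0.231, 0.63], [-0.177, 0.973, 0.148], [-0.647, -0.001, -0.762]]
wrist_force: [9.6, 5.0, 2.1]
width: 0.0
```

Force is rising and the TCP is being held back, so the caddy is seated. I'll back off from the lip, then withdraw along the tool axis.

Call:
move_arm(translation=[[-3, 0, 2.6], [-7.6, 0, 6.5], [-9, 0, 7.8], [-9, 0, 7.8], [-9, 0, 7.8]], twist=[[0, 0, 0], [0, 0, 0], [0, 0, 0], [0, 0, 0], [0, 0, 0]], grip=[0, 0, 0, 0, 0])

```text
clock: 10.53
eef_pos: [0.5948, 0.0133, 0.0722]
orientation: [[-0.748, -0.227, 0.623], [-0.175, 0.974, 0.145], [-0.64, -0.001, -0.769]]
wrist_force: [-0.3, -0.0, -0.5]
width: 0.002
```

Run:
```python
from plan import *
st()
im=vision.get_image("scene")
c=cv2.resize(im[150:260,280:390],None,fx=7,fy=5.4,interpolation=cv2.INTER_CUBIC)
f=lambda q:tuple(int(v) for v in ((proj("scene",bay(P,q))[0]-[279.5,149.5])*[7,5.4]))
cv2.line(c,f((150,-60,92)),f((150,60,92)),(0,255,0),1)
cv2.imwrite("pics/s7.png",c)
```

```text
clk 10.53 tcp [0.5948 0.0133 0.0722] bay mm [185.6   0.3  72.2] q [-0.2491 -0.3853 -0.7909  0.5284  0.2983 -0.3795] F [-0.3064  0.058  -0.4897] w 0.002
baytool [[-0.769, 0.001, 0.64], [0.0, 1.0, -0.001], [-0.64, -0.001, -0.769]]
```

View pics/s7.png

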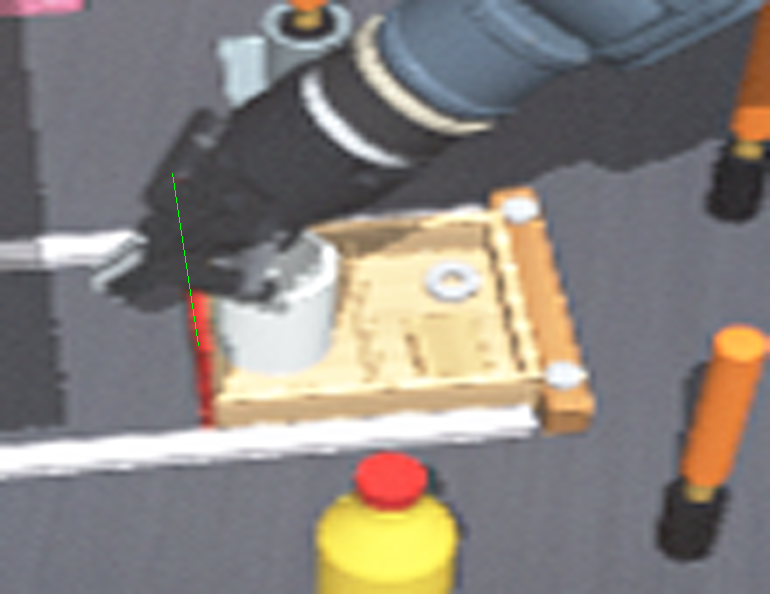

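Call:
move_arm(translation=[[-3, 0, -10], [-3, 0, -30], [-3, 0, -60], [-3, 0, -100], [-3, 0, -140], [-3, 0, -180], [-3, 0, -220], [-3, 0, -250]], twist=[[0, 0, 0], [0, 0, 0], [0, 0, 0], [0, 0, 0], [0, 0, 0], [0, 0, 0], [0, 0, 0], [0, 0, 0]], grip=[0, 0, 0, 0, 0, 0, 0, 0])

```text
clock: 11.25
eef_pos: [0.4405, -0.0225, 0.2711]
orientation: [[-0.743, -0.227, 0.629], [-0.177, 0.974, 0.143], [-0.645, -0.005, -0.764]]
wrist_force: [0.4, -0.3, 0.1]
width: -0.0
```

Run:
```python
from plan import *
st()
# brush grasp orientation: tool down, yaw options
for yaw in (P[2], 0,-.4):
    delta((.53,-.205,.33),R.from_euler('z',yaw).as_matrix()@np.diag([-1,1,-1]))
im=vision.get_image("scene")
c=cv2.resize(im[150:260,280:390],None,fx=7,fy=5.4,interpolation=cv2.INTER_CUBIC)
f=lambda q:tuple(int(v) for v in ((proj("scene",bay(P,q))[0]-[279.5,149.5])*[7,5.4]))
cv2.line(c,f((150,-60,92)),f((150,60,92)),(0,255,0),1)
cv2.imwrite("pics/s8.png",c)
im=vision.get_image("top")
cv2.imwrite("pics/t8.png",cv2.resize(im[130:250,240:400],None,fx=5,fy=5,interpolation=cv2.INTER_CUBIC))
```

```text
clk 11.25 tcp [ 0.4405 -0.0225  0.2711] bay mm [ 27.2   0.7 271.1] q [-0.5412 -0.8895 -0.6522  1.2608  0.4628 -0.6402] F [ 0.326  -0.3445  0.0839] w -0.0
baytool [[-0.764, 0.001, 0.645], [-0.002, 1.0, -0.005], [-0.645, -0.005, -0.764]]
t [-72.2, -198.4, -14.8] w [-0.005, 0.701, 0.001]
t [-72.2, -198.4, -14.8] w [0.076, 0.699, 0.222]
t [-72.2, -198.4, -14.8] w [0.216, 0.679, 0.605]
```

View pics/s8.png

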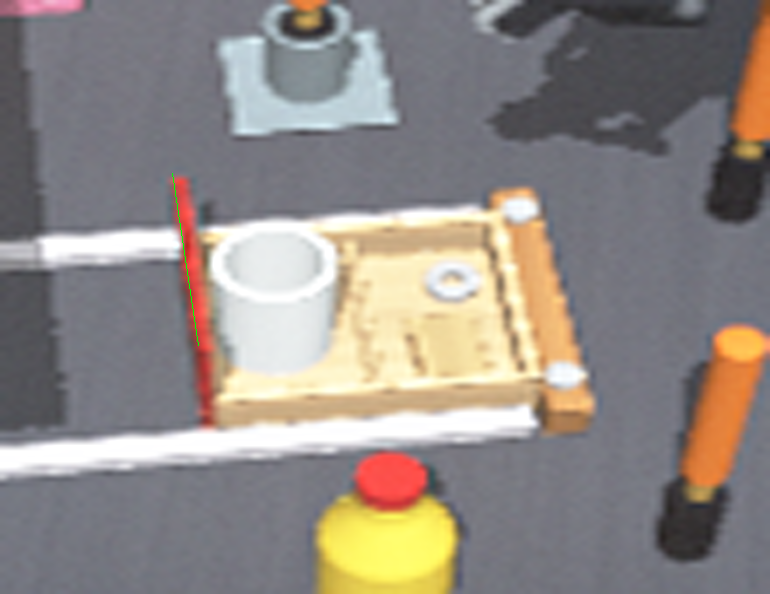

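View pics/t8.png

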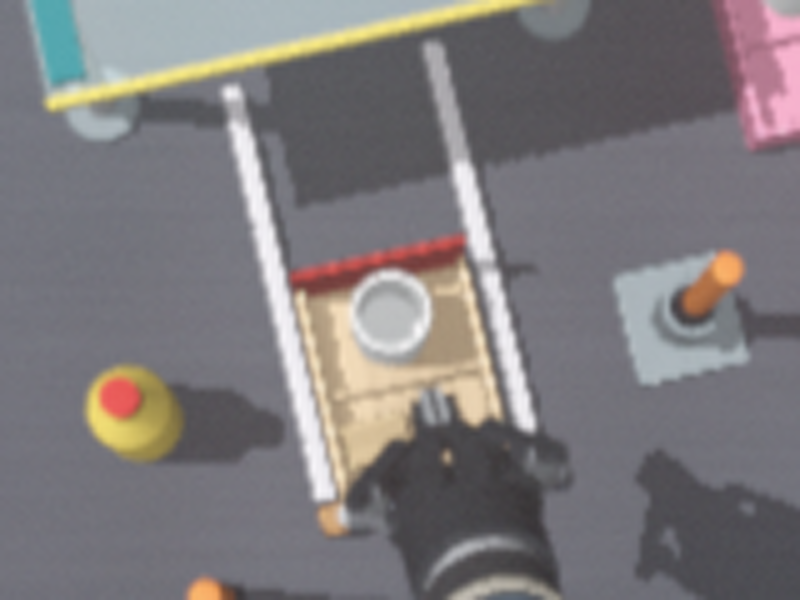

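Run:
```python
from plan import *
D=R.from_euler('z',P[2]).as_matrix()@np.diag([-1,1,-1])
delta((.53,-.205,.34),D)
c,e=tri({"top":(240+391/5-.4,130+313/5-.4),"scene":(280+274/7-.4,150+262/5.4-.4)})
print(c,e,Rb.T@(c-np.array([P[0],P[1],0])))
print("brush top now",tri({"top":(240+728/5-.4,130+270/5-.4),"scene":(190+537/4-.4,90+97/3-.4)}))
```

```text
t [-75.1, -196.5, -18.5] w [-0.011, 0.707, -0.0]
[ 0.5216 -0.0012  0.0842] {'top': np.float64(0.135177857266344), 'scene': np.float64(0.14743678668660073)} [0.1109 0.0028 0.0842]
brush top now (array([ 0.5293, -0.2061,  0.205 ]), {'top': np.float64(0.017991594368263964), 'scene': np.float64(0.01771394435707867)})
```

Call:
move_arm(translation=[[-78, -198, -60], [-78, -198, -60], [-78, -198, -60], [-78, -198, -60], [-78, -198, -60], [-78, -198, -60], [-78, -198, -60], [-78, -198, -60]], twist=[[0, 0.7, 0], [0, 0.7, 0], [0, 0.7, 0], [0, 0.7, 0], [0, 0.7, 0], [0, 0.7, 0], [0, 0.7, 0], [0, 0.7, 0]], grip=[85, 85, 85, 85, 85, 85, 85, 85])

```text
clock: 12.02
eef_pos: [0.5142, -0.215, 0.3558]
orientation: [[-0.974, -0.227, -0.013], [-0.227, 0.974, 0.001], [0.013, 0.004, -1.0]]
wrist_force: [1.4, -0.3, -3.5]
width: 0.994
```

Run:
```python
from plan import *
D=R.from_euler('z',P[2]).as_matrix()@np.diag([-1,1,-1])
st();delta((.53,-.205,.25),D)
im=vision.get_image("scene")
cv2.imwrite("pics/s9.png",im);cv2.imwrite("pics/s9c.png",cv2.resize(im[90:210,260:420],None,fx=5,fy=5,interpolation=cv2.INTER_CUBIC))
```

```text
clk 12.02 tcp [ 0.5142 -0.215   0.3558] bay mm [  55.  -203.6  355.8] q [-0.5131  0.2298  0.5554  1.9083 -0.0057 -0.742 ] F [ 1.2426 -0.6154 -3.5002] w 0.994
baytool [[-1.0, 0.001, -0.013], [0.001, 1.0, 0.004], [0.013, 0.004, -1.0]]
t [-19.0, 5.7, 105.6] w [0.004, -0.013, -0.001]
```

View pics/s9c.png

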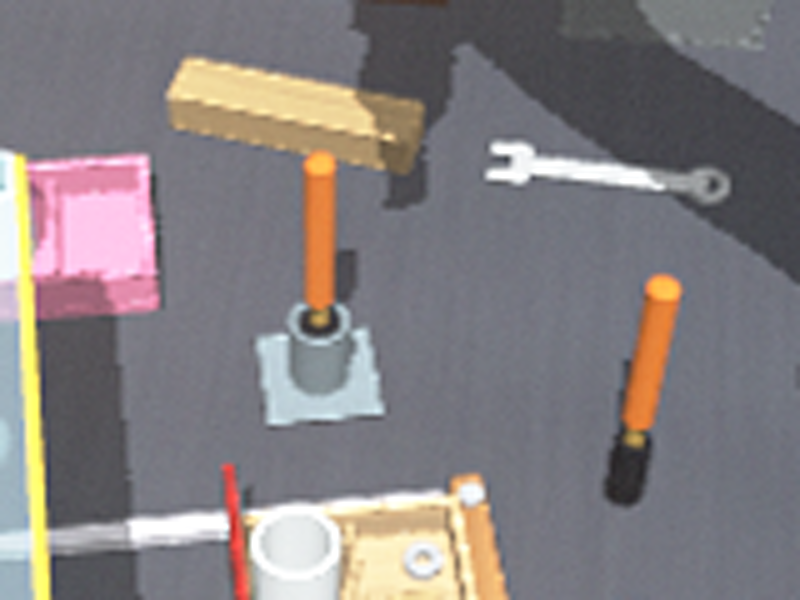

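The brush is upright in the stand (top at crop 319,160) and the gripper is still above the frame. I'll line up over the handle.

Call:
move_arm(translation=[[-19, 4.5, 40], [-19, 4.5, 80], [-19, 4.5, 106], [-19, 4.5, 106], [-19, 4.5, 106]], twist=[[0.004, -0.013, 0], [0.004, -0.013, 0], [0.004, -0.013, 0], [0.004, -0.013, 0], [0.004, -0.013, 0]], grip=[85, 85, 85, 85, 85])

```text
clock: 12.48
eef_pos: [0.5226, -0.2003, 0.2565]
orientation: [[-0.974, -0.228, 0.008], [-0.228, 0.974, -0.001], [-0.007, -0.003, -1.0]]
wrist_force: [0.6, -0.2, 1.0]
width: 0.995
```

Run:
```python
from plan import *
D=R.from_euler('z',P[2]).as_matrix()@np.diag([-1,1,-1])
st();delta((.5296,-.2062,.141),D)
for n,b in(("scene",(260,90)),("top",(320,120))):
    im=vision.get_image(n)
    cv2.imwrite(f"pics/{n}10.png",cv2.resize(im[b[1]:b[1]+100,b[0]:b[0]+130],None,fx=6,fy=6,interpolation=cv2.INTER_CUBIC))
```

```text
clk 12.48 tcp [ 0.5226 -0.2003  0.2565] bay mm [  66.5 -191.2  256.5] q [-0.4875  0.1392  0.2473  1.6716  0.003  -0.7172] F [ 0.5903 -0.3287  1.0225] w 0.995
baytool [[-1.0, 0.001, 0.007], [0.001, 1.0, -0.003], [-0.007, -0.003, -1.0]]
t [-4.6, -7.0, 115.5] w [-0.003, 0.007, -0.001]
```

View pics/scene10.png

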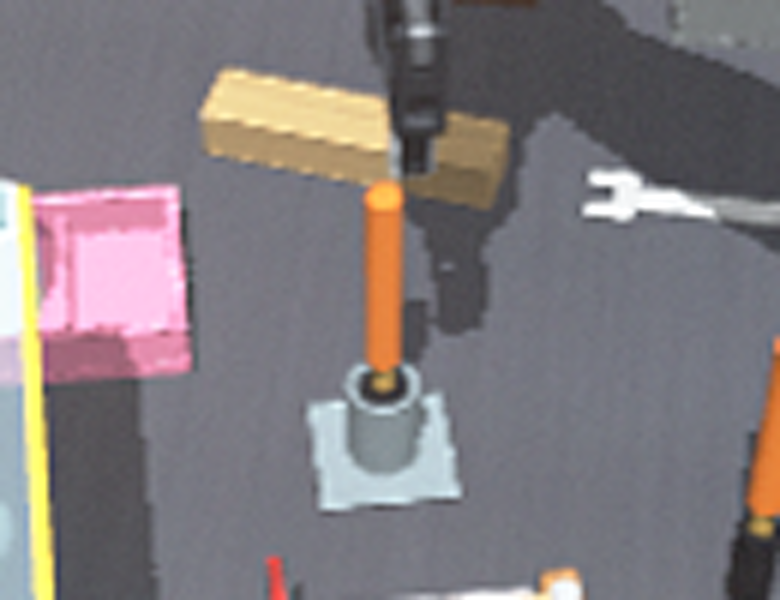

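View pics/top10.png

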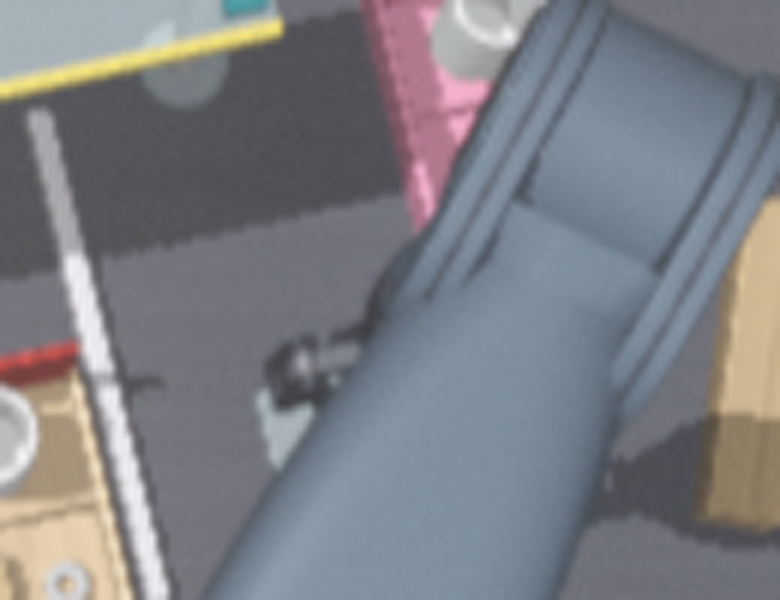

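Call:
move_arm(translation=[[-5, -5, 10], [-5, -5, 10], [-5, -5, 10]], twist=[[0, 0, 0], [0, 0, 0], [0, 0, 0]], grip=[85, 85, 85])

```text
clock: 12.83
eef_pos: [0.532, -0.2063, 0.2504]
orientation: [[-0.974, -0.227, 0.016], [-0.227, 0.974, -0.005], [-0.014, -0.008, -1.0]]
wrist_force: [-0.2, 0.3, -0.1]
width: 0.995
```

Run:
```python
from plan import *
D=R.from_euler('z',P[2]).as_matrix()@np.diag([-1,1,-1])
st();delta((.5296,-.2062,.141),D)
```

```text
clk 12.83 tcp [ 0.532  -0.2063  0.2504] bay mm [  74.3 -199.2  250.4] q [-0.489   0.156   0.2537  1.6523  0.0029 -0.7181] F [-0.1332  0.389  -0.0921] w 0.995
baytool [[-1.0, 0.001, 0.014], [0.001, 1.0, -0.008], [-0.014, -0.008, -1.0]]
t [3.9, 1.5, 109.4] w [-0.008, 0.014, -0.001]
```

Call:
move_arm(translation=[[4, 1, 20], [4, 1, 40], [4, 1, 60], [4, 1, 80], [4, 1, 100], [4, 1, 109], [4, 1, 109]], twist=[[-0.006, 0.014, 0], [-0.006, 0.014, 0], [-0.006, 0.014, 0], [-0.006, 0.014, 0], [-0.006, 0.014, 0], [-0.006, 0.014, 0], [-0.006, 0.014, 0]], grip=[85, 85, 85, 85, 85, 85, 85])

```text
clock: 13.42
eef_pos: [0.5272, -0.2053, 0.1376]
orientation: [[-0.974, -0.227, -0.006], [-0.227, 0.974, 0.001], [0.005, 0.002, -1.0]]
wrist_force: [0.6, 0.3, 0.3]
width: 0.994
```

Run:
```python
from plan import *
D=R.from_euler('z',P[2]).as_matrix()@np.diag([-1,1,-1])
st();delta((.5296,-.2062,.141),D)
n,b="scene",(260,90)
im=vision.get_image(n)
cv2.imwrite(f"pics/{n}11.png",cv2.resize(im[b[1]:b[1]+100,b[0]:b[0]+130],None,fx=6,fy=6,interpolation=cv2.INTER_CUBIC))
```

```text
clk 13.42 tcp [ 0.5272 -0.2053  0.1376] bay mm [  69.9 -197.2  137.6] q [-0.4889  0.1591  0.0332  1.4504 -0.0017 -0.7183] F [0.6657 0.1664 0.3147] w 0.994
baytool [[-1.0, 0.001, -0.005], [0.001, 1.0, 0.002], [0.005, 0.002, -1.0]]
t [-2.1, -1.4, -3.4] w [0.002, -0.005, -0.001]
```

View pics/scene11.png

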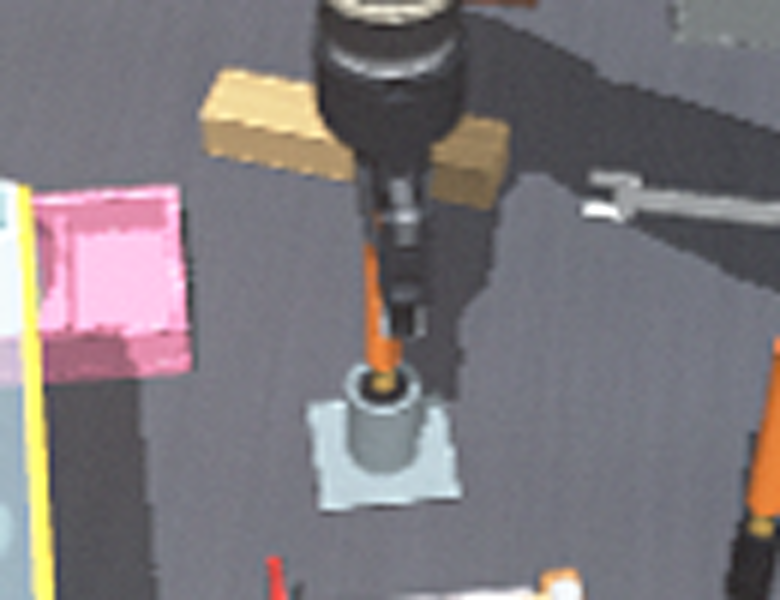

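The handle is between the jaws. A small correction first, then close.

Call:
move_arm(translation=[[-2, -1, -5], [-2, -1, -5], [-2, -1, -5], [-2, -1, -5], [-2, -1, -5], [-2, -1, -5], [-2, -1, -5], [-2, -1, -5]], twist=[[0, -0.005, 0], [0, -0.005, 0], [0, -0.005, 0], [0, -0.005, 0], [0, -0.005, 0], [0, -0.005, 0], [0, -0.005, 0], [0, -0.005, 0]], grip=[85, 85, 5, 5, 5, 5, 5, 5])

```text
clock: 14.13
eef_pos: [0.5308, -0.2066, 0.1452]
orientation: [[-0.974, -0.227, 0.003], [-0.227, 0.974, -0.0], [-0.003, -0.001, -1.0]]
wrist_force: [-0.2, 0.3, -0.8]
width: 0.215
```

Call:
move_arm(translation=[[0, 0, 0], [0, 0, 0], [0, 0, 0], [0, 0, 0]], twist=[[0, 0, 0], [0, 0, 0], [0, 0, 0], [0, 0, 0]], grip=[5, 5, 5, 5])

```text
clock: 14.47
eef_pos: [0.5307, -0.2065, 0.1451]
orientation: [[-0.974, -0.227, 0.003], [-0.227, 0.974, -0.0], [-0.003, -0.001, -1.0]]
wrist_force: [0.9, 0.2, 2.1]
width: 0.22
```

Gripped (opening ≈ 19 mm). Lift.

Call:
move_arm(translation=[[0, 0, -10], [0, 0, -30], [0, 0, -50], [0, 0, -75], [0, 0, -100], [0, 0, -125], [0, 0, -145], [0, 0, -145]], twist=[[0, 0, 0], [0, 0, 0], [0, 0, 0], [0, 0, 0], [0, 0, 0], [0, 0, 0], [0, 0, 0], [0, 0, 0]], grip=[5, 5, 5, 5, 5, 5, 5, 5])

```text
clock: 15.13
eef_pos: [0.5316, -0.2072, 0.2958]
orientation: [[-0.974, -0.227, 0.011], [-0.227, 0.974, -0.004], [-0.01, -0.006, -1.0]]
wrist_force: [-0.5, 0.0, 0.4]
width: 0.222
```

Run:
```python
from plan import *
D=R.from_euler('z',P[2]).as_matrix()@np.diag([-1,1,-1])
st();delta((.5216,-.0020,.29),D)
n,b="scene",(260,50)
im=vision.get_image(n)
cv2.imwrite(f"pics/{n}12.png",cv2.resize(im[b[1]:b[1]+140,b[0]:b[0]+130],None,fx=4,fy=4,interpolation=cv2.INTER_CUBIC))
```

```text
clk 15.13 tcp [ 0.5316 -0.2072  0.2958] bay mm [  73.7 -200.   295.8] q [-0.49    0.1852  0.3785  1.7527  0.0016 -0.7195] F [-0.4591  0.117   0.3702] w 0.222
baytool [[-1.0, 0.001, 0.01], [0.001, 1.0, -0.006], [-0.01, -0.006, -1.0]]
t [-36.9, 202.1, 4.8] w [-0.006, 0.01, -0.001]
```

View pics/scene12.png

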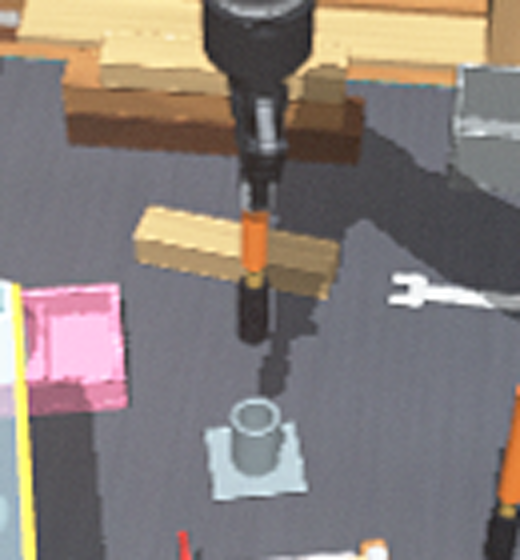

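Call:
move_arm(translation=[[-6, 30, 0], [-12, 62, 0], [-18, 96, 0], [-24, 130, 0], [-30, 164, 0], [-37, 190, 0], [-37, 202, 0], [-37, 202, 0]], twist=[[0, 0.005, 0], [0, 0.005, 0], [0, 0.005, 0], [0, 0.005, 0], [0, 0.005, 0], [0, 0.005, 0], [0, 0.005, 0], [0, 0.005, 0]], grip=[5, 5, 5, 5, 5, 5, 5, 5])

```text
clock: 15.85
eef_pos: [0.5191, 0.0013, 0.2885]
orientation: [[-0.973, -0.231, -0.005], [-0.231, 0.973, 0.0], [0.005, 0.001, -1.0]]
wrist_force: [-0.1, -0.7, -0.7]
width: 0.218
```

Call:
move_arm(translation=[[0, 0, 0], [0, 0, 0], [0, 0, 0]], twist=[[0, 0, 0], [0, 0, 0], [0, 0, 0]], grip=[5, 5, 5])

```text
clock: 16.1
eef_pos: [0.5202, -0.0026, 0.2893]
orientation: [[-0.974, -0.226, -0.003], [-0.226, 0.974, -0.001], [0.003, -0.001, -1.0]]
wrist_force: [-0.7, -0.9, -1.1]
width: 0.217
```

Run:
```python
from plan import *
D=R.from_euler('z',P[2]).as_matrix()@np.diag([-1,1,-1])
st();delta((.5216,-.0020,.25),D)
n,b="scene",(230,100)
im=vision.get_image(n)
c=cv2.resize(im[b[1]:b[1]+140,b[0]:b[0]+130],None,fx=4,fy=4,interpolation=cv2.INTER_CUBIC)
s=sensors.get_state()
tip=s["eef_pos"]+.14*s["orientation"][:,2]
for q,col in((tip,(0,255,0)),((.5216,-.002,.085),(0,0,255))):
    u=(proj(n,q)[0]-np.array(b)+.5)*4; cv2.circle(c,(int(u[0]),int(u[1])),3,col,1)
cv2.imwrite(f"pics/{n}13.png",c); print(tip)
```

```text
clk 16.1 tcp [ 0.5202 -0.0026  0.2893] bay mm [109.3   1.7 289.3] q [-0.133   0.0621  0.2303  1.7416 -0.0018 -0.3606] F [-0.856  -0.7443 -1.0601] w 0.217
baytool [[-1.0, 0.003, -0.003], [0.003, 1.0, -0.001], [0.003, -0.001, -1.0]]
t [-1.6, 0.3, 39.3] w [-0.001, -0.003, -0.003]
[ 0.5199 -0.0028  0.1495]
```

View pics/scene13.png

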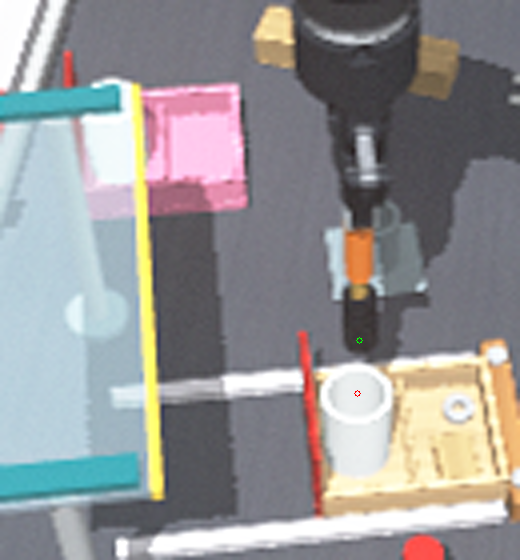

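The brush is aligned over the cup. Predicted tip (359,340), visible tip centre about (360,345), rim centre (357,393). Descend.

Call:
move_arm(translation=[[-1.5, 0, 10], [-1.5, 0, 25], [-1.5, 0, 40], [-1.5, 0, 55], [-1.5, 0, 70], [-1.5, 0, 80], [-1.5, 0, 80]], twist=[[0, -0.003, 0], [0, -0.003, 0], [0, -0.003, 0], [0, -0.003, 0], [0, -0.003, 0], [0, -0.003, 0], [0, -0.003, 0]], grip=[5, 5, 5, 5, 5, 5, 5])

```text
clock: 16.73
eef_pos: [0.5201, -0.0018, 0.207]
orientation: [[-0.974, -0.226, -0.004], [-0.226, 0.974, 0.0], [0.004, 0.001, -1.0]]
wrist_force: [-0.3, 0.0, -3.0]
width: 0.22
```

Run:
```python
from plan import *
D=R.from_euler('z',P[2]).as_matrix()@np.diag([-1,1,-1])
st();delta((.5216,-.0020,.156),D)
n,b="scene",(230,100)
im=vision.get_image(n)
c=cv2.resize(im[b[1]:b[1]+140,b[0]:b[0]+130],None,fx=4,fy=4,interpolation=cv2.INTER_CUBIC)
cv2.imwrite(f"pics/{n}14.png",c)
```

```text
clk 16.73 tcp [ 0.5201 -0.0018  0.207 ] bay mm [109.4   2.6 207. ] q [-0.1322  0.0353  0.0377  1.5772 -0.0003 -0.3602] F [-0.2589  0.0774 -3.0013] w 0.22
baytool [[-1.0, 0.002, -0.004], [0.002, 1.0, 0.001], [0.004, 0.001, -1.0]]
t [-1.6, -0.6, 51.0] w [0.001, -0.004, -0.002]
```

View pics/scene14.png

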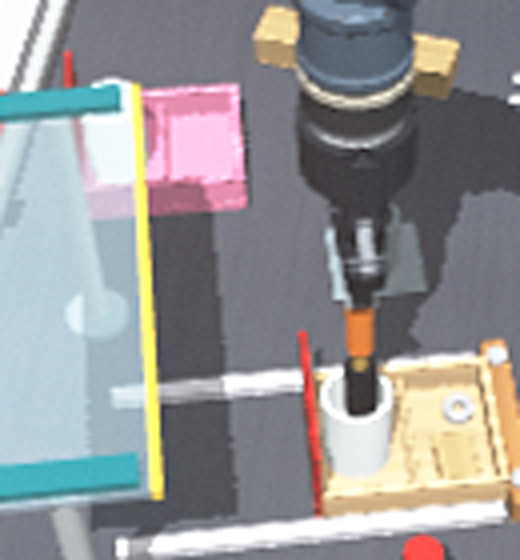

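The head is inside the cup without contact. Scrub: down, up, down, up, down.

Call:
move_arm(translation=[[-1, 0, 12], [-1, 0, 24], [-1, 0, 36], [-1, 0, 44], [-1, 0, 48], [-1, 0, 50], [-1, 0, 50], [-1, 0, 50]], twist=[[0, -0.003, 0], [0, -0.003, 0], [0, -0.003, 0], [0, -0.003, 0], [0, -0.003, 0], [0, -0.003, 0], [0, -0.003, 0], [0, -0.003, 0]], grip=[5, 5, 5, 5, 5, 5, 5, 5])

```text
clock: 17.45
eef_pos: [0.5228, -0.0008, 0.1603]
orientation: [[-0.974, -0.228, 0.005], [-0.228, 0.974, 0.0], [-0.005, -0.001, -1.0]]
wrist_force: [-0.4, -0.3, -1.1]
width: 0.219
```

Run:
```python
from plan import *
st();s=sensors.get_state();print(s["eef_pos"]+.14*s["orientation"][:,2])
```

```text
clk 17.45 tcp [ 0.5228 -0.0008  0.1603] bay mm [112.2   2.9 160.3] q [-0.1305  0.0326 -0.0576  1.476   0.0009 -0.36  ] F [-0.5035 -0.2074 -1.1332] w 0.219
baytool [[-1.0, 0.001, 0.005], [0.001, 1.0, -0.001], [-0.005, -0.001, -1.0]]
[ 0.5235 -0.0008  0.0203]
```

Call:
move_arm(translation=[[1.5, 0, 1.5], [1.5, 0, 3], [1.5, 0, 4.5], [1.5, 0, 4.5]], twist=[[0, 0, 0], [0, 0, 0], [0, 0, 0], [0, 0, 0]], grip=[5, 5, 5, 5])

```text
clock: 17.78
eef_pos: [0.5211, -0.0012, 0.1553]
orientation: [[-0.974, -0.227, 0.004], [-0.227, 0.974, 0.0], [-0.004, -0.001, -1.0]]
wrist_force: [0.1, 0.7, -1.4]
width: 0.219
```

Call:
move_arm(translation=[[0, 0, 1], [0, 0, 2], [0, 0, 3], [0, 0, 3]], twist=[[0, 0, 0], [0, 0, 0], [0, 0, 0], [0, 0, 0]], grip=[5, 5, 5, 5])

```text
clock: 18.12
eef_pos: [0.5211, -0.0012, 0.1522]
orientation: [[-0.974, -0.227, 0.004], [-0.227, 0.974, 0.0], [-0.004, -0.0, -1.0]]
wrist_force: [0.5, -0.2, -0.7]
width: 0.218
```

Call:
move_arm(translation=[[0, 0, -12], [0, 0, -26], [0, 0, -40], [0, 0, -50], [0, 0, -52], [0, 0, -52], [0, 0, -52]], twist=[[0, 0, 0], [0, 0, 0], [0, 0, 0], [0, 0, 0], [0, 0, 0], [0, 0, 0], [0, 0, 0]], grip=[5, 5, 5, 5, 5, 5, 5])

```text
clock: 18.7
eef_pos: [0.521, -0.0012, 0.2043]
orientation: [[-0.974, -0.227, 0.004], [-0.227, 0.974, 0.0], [-0.004, -0.001, -1.0]]
wrist_force: [0.0, 0.7, -1.0]
width: 0.215
```

Run:
```python
from plan import *
st();s=sensors.get_state();print(s["eef_pos"]+.14*s["orientation"][:,2])
n,b="scene",(230,100)
im=vision.get_image(n)
c=cv2.resize(im[b[1]:b[1]+140,b[0]:b[0]+130],None,fx=4,fy=4,interpolation=cv2.INTER_CUBIC)
cv2.imwrite(f"pics/{n}15.png",c)
```

```text
clk 18.7 tcp [ 0.521  -0.0012  0.2043] bay mm [110.4   3.  204.3] q [-0.1316  0.0283  0.0252  1.5639  0.0009 -0.3611] F [ 0.1951  0.7139 -1.0189] w 0.215
baytool [[-1.0, 0.001, 0.004], [0.001, 1.0, -0.001], [-0.004, -0.001, -1.0]]
[ 0.5215 -0.0011  0.0643]
```

View pics/scene15.png

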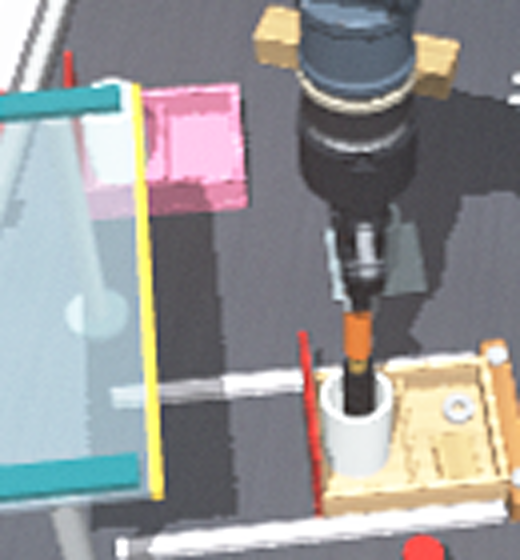

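The tip is about 52 mm above the floor, centred in the cup. Continue.

Call:
move_arm(translation=[[0, 0, 12], [0, 0, 26], [0, 0, 38], [0, 0, 46], [0, 0, 50], [0, 0, 51], [0, 0, 51], [0, 0, 51]], twist=[[0, 0, 0], [0, 0, 0], [0, 0, 0], [0, 0, 0], [0, 0, 0], [0, 0, 0], [0, 0, 0], [0, 0, 0]], grip=[5, 5, 5, 5, 5, 5, 5, 5])

```text
clock: 19.42
eef_pos: [0.5213, -0.0012, 0.1535]
orientation: [[-0.974, -0.227, 0.004], [-0.227, 0.974, 0.0], [-0.004, -0.001, -1.0]]
wrist_force: [-0.9, -0.1, -1.1]
width: 0.216
```

Call:
move_arm(translation=[[0, 0, -12], [0, 0, -26], [0, 0, -40], [0, 0, -50], [0, 0, -51], [0, 0, -51], [0, 0, -51]], twist=[[0, 0, 0], [0, 0, 0], [0, 0, 0], [0, 0, 0], [0, 0, 0], [0, 0, 0], [0, 0, 0]], grip=[5, 5, 5, 5, 5, 5, 5])

```text
clock: 20.0
eef_pos: [0.521, -0.0012, 0.2043]
orientation: [[-0.974, -0.227, 0.004], [-0.227, 0.974, 0.0], [-0.004, -0.001, -1.0]]
wrist_force: [-0.8, 0.0, -0.9]
width: 0.215
```

Call:
move_arm(translation=[[0, 0, 12], [0, 0, 26], [0, 0, 38], [0, 0, 46], [0, 0, 50], [0, 0, 51], [0, 0, 51], [0, 0, 51]], twist=[[0, 0, 0], [0, 0, 0], [0, 0, 0], [0, 0, 0], [0, 0, 0], [0, 0, 0], [0, 0, 0], [0, 0, 0]], grip=[5, 5, 5, 5, 5, 5, 5, 5])

```text
clock: 20.67
eef_pos: [0.5213, -0.0012, 0.1534]
orientation: [[-0.974, -0.227, 0.004], [-0.227, 0.974, 0.0], [-0.004, -0.001, -1.0]]
wrist_force: [-0.2, 0.5, -0.8]
width: 0.218
```

Run:
```python
from plan import *
st();s=sensors.get_state();print(s["eef_pos"]+.14*s["orientation"][:,2])
n,b="scene",(230,100)
im=vision.get_image(n)
c=cv2.resize(im[b[1]:b[1]+140,b[0]:b[0]+130],None,fx=4,fy=4,interpolation=cv2.INTER_CUBIC)
cv2.imwrite(f"pics/{n}16.png",c)
```

```text
clk 20.67 tcp [ 0.5213 -0.0012  0.1534] bay mm [110.6   2.9 153.4] q [-0.1316  0.0299 -0.0741  1.4627  0.0008 -0.361 ] F [-0.0675  0.5622 -0.8401] w 0.218
baytool [[-1.0, 0.001, 0.004], [0.001, 1.0, -0.001], [-0.004, -0.001, -1.0]]
[ 0.5218 -0.0012  0.0134]
```

View pics/scene16.png

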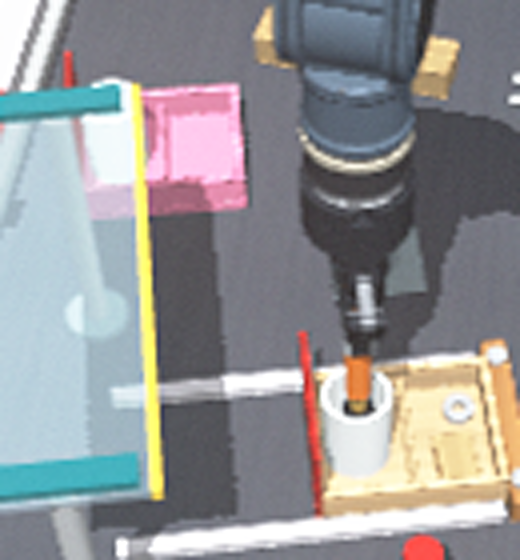

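At the bottom the third time. The handle base is at about (357,399), level with the rim as expected. I'll settle gently, release and retreat upward.

Call:
move_arm(translation=[[0, 0, 1], [0, 0, 1], [0, 0, 1], [0, 0, 1], [0, 0, 1], [0, 0, 1], [0, 0, 1], [0, 0, 1]], twist=[[0, 0, 0], [0, 0, 0], [0, 0, 0], [0, 0, 0], [0, 0, 0], [0, 0, 0], [0, 0, 0], [0, 0, 0]], grip=[5, 5, 85, 85, 85, 85, 85, 85])

```text
clock: 21.38
eef_pos: [0.5213, -0.0012, 0.1526]
orientation: [[-0.974, -0.227, 0.004], [-0.227, 0.974, 0.0], [-0.004, -0.001, -1.0]]
wrist_force: [-0.5, 0.2, 0.2]
width: 0.993
```

Call:
move_arm(translation=[[0, 0, 1], [0, 0, 1], [0, 0, -15], [0, 0, -40], [0, 0, -70], [0, 0, -100], [0, 0, -130], [0, 0, -160]], twist=[[0, 0, 0], [0, 0, 0], [0, 0, 0], [0, 0, 0], [0, 0, 0], [0, 0, 0], [0, 0, 0], [0, 0, 0]], grip=[85, 85, 85, 85, 85, 85, 85, 85])

```text
clock: 22.05
eef_pos: [0.5203, -0.0012, 0.3138]
orientation: [[-0.974, -0.227, 0.004], [-0.227, 0.974, 0.0], [-0.004, -0.001, -1.0]]
wrist_force: [0.7, -0.2, -0.1]
width: 0.996
```

Call:
move_arm(translation=[[30, 0, -20], [60, 0, -20], [90, 0, -20], [120, 0, -20], [120, 0, -20], [120, 0, -20]], twist=[[0, 0, 0], [0, 0, 0], [0, 0, 0], [0, 0, 0], [0, 0, 0], [0, 0, 0]], grip=[85, 85, 85, 85, 85, 85])

```text
clock: 22.55
eef_pos: [0.403, -0.0287, 0.3326]
orientation: [[-0.974, -0.226, 0.006], [-0.226, 0.974, -0.0], [-0.006, -0.001, -1.0]]
wrist_force: [0.5, 0.2, -0.4]
width: 0.998
```

Run:
```python
from plan import *
st()
n,b="scene",(260,130)
im=vision.get_image(n);cv2.imwrite("pics/sfull.png",im)
c=cv2.resize(im[b[1]:b[1]+110,b[0]:b[0]+130],None,fx=6,fy=5.4,interpolation=cv2.INTER_CUBIC)
f=lambda q:tuple(int(v) for v in ((proj("scene",bay(P,q))[0]-np.array(b)+.5)*[6,5.4]))
cv2.line(c,f((150,-60,92)),f((150,60,92)),(0,255,0),1)
cv2.imwrite(f"pics/{n}17.png",c)
im=vision.get_image("top");cv2.imwrite("pics/tfull.png",im)
```

```text
clk 22.55 tcp [ 0.403  -0.0287  0.3326] bay mm [-10.8   3.1 332.6] q [-0.2387 -0.2159  0.0583  1.839   0.0015 -0.467 ] F [ 0.5562  0.0948 -0.3881] w 0.998
baytool [[-1.0, 0.002, 0.006], [0.002, 1.0, -0.001], [-0.006, -0.001, -1.0]]
```

View pics/scene17.png

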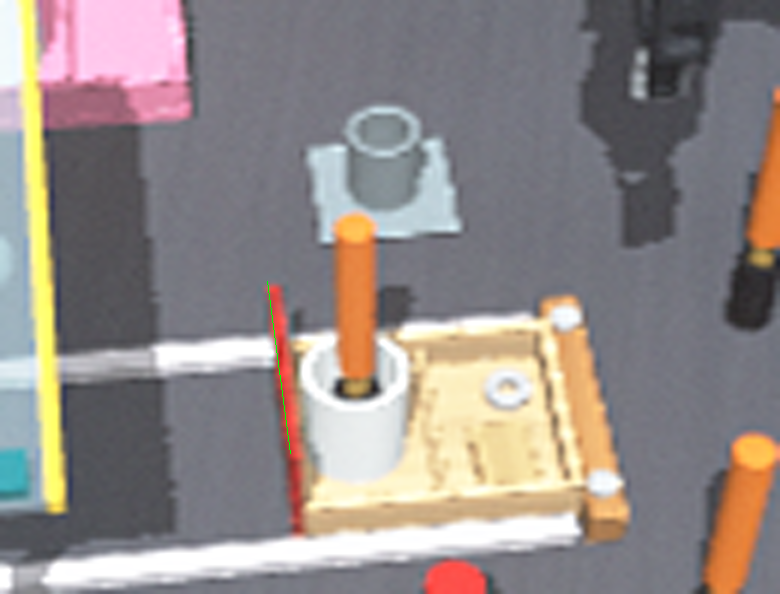

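View pics/tfull.png

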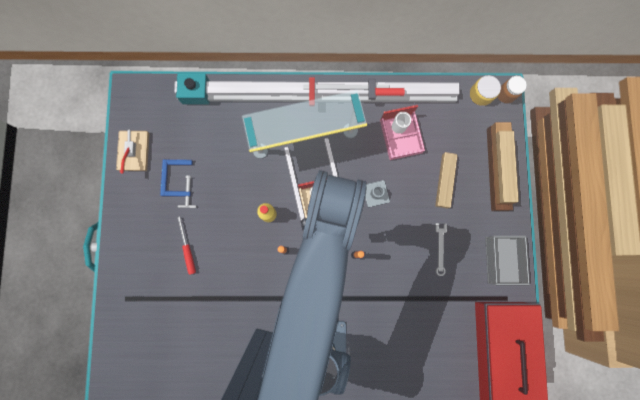

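The brush stands upright in the cup (top at 354,225, base at 358,385). The lip is on the 150 mm line, the caddy is against the stop, and the bystanders are unmoved. Handing in.

Run:
```python
from station import job
print(job.finish_job())
```

```text
the job is handed in; nothing more can be done
None
```

I completed every step of the task and handed the job in at about 22.6 s of the 66 s allowed; `finish_job` reports no verdict.

- **Dragging the caddy:** With closed fingers tilted 40°, I reached under the guard with no contact felt. I hooked the red lip and dragged the caddy to the stop with about 4–7 N, rising to about 11 N at the wrist when it seated. Then I backed off until the force read about zero.
- **Scrubbing:** I took the brush farthest to the robot's right from its stand. I scrubbed down, up, down, up, down, with the tip about 0–1 mm above the cup floor at the bottoms and about 52 mm up, by arm readings. I released the brush at the bottom.
- **Last checks:**
  - In the scene picture, the lip lies on the predicted seated line, within about 1 px.
  - The brush stands nearly vertical in the cup.
  - The wrist force is about zero and the gripper is clear of everything.
  - The bottle, clamp, offcut, wrench and screwdriver look where they were in the top picture.
- **Disagreements:** No floor contact was ever felt in the cup, so the depth there comes from arm readings and the picture, not from touch. The cup measured about 3 mm off the lane's centre line, within the caddy's play. The top camera could not confirm the final cup view, because the arm covered it.

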